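# Gauge a batch of drilled blocks, sort them and log it on the console

## Robot

A 6-joint arm with a two-finger parallel gripper is mounted at the origin on the work surface. World frame = base frame: x ahead of the robot, y to its left, z up, the work surface at z = 0. Lengths are in mm, angles in degrees, forces in N, time in s.
With the tool pointing down it reaches from about 350 to 850 mm from the base axis. Payload 8.1 kg.
Tool frame: the origin (TCP) lies at the very end of the fingers, on their centre line; the grasp point (between the pads) lies 19 mm behind it; z points along the fingers, y is the direction in which the jaws open and shut (so a half turn about z gives the same grasp; the last joint's range is limited). The gripper opens to 85 mm and grips with 20 to 120 N. Pads are 22 mm wide; open, the fingers measure 114 mm over their backs; the gripper's body (76 mm by 85 mm) begins 54 mm behind the grasp point. The pads swing forward as they close: fully open they stand 13 mm farther back than shut.
Start: joints at [66.497, 7.471, 85.268, -0, 87.261, -4.893], TCP at [191.45, 568.641, 231.292] pointing down, gripper open.
Joint ranges: [-169.43, 169.43], [-51.17, 129.36], [1.28, 143.12], [-76.62, 256.62], [0, 156.53], [-152.29, 152.29]. Speed limits (degrees/s): [136.94, 136.94, 159.86, 180, 180, 180].

## Interface

Orientations are given as [roll, pitch, yaw] about the fixed x, y, z axes, in that order (R = Rz(yaw) Ry(pitch) Rx(roll)).
In Python, from bench import sensors, viewer, job gives the robot as it stands.
- The arm moves only by the shell command python3 -m pendant 'ROWS' [FORCE]. ROWS is JSON, one flat list of numbers, 5 for each row, row after row: the shift along the world's x, y, z in mm, then the turn about the world's z in rad, then the finger opening in mm, from 0 to 85.4. In form: [x, y, z, twist, hand, x, y, z, twist, hand, ...]. A call has 1 to 12 rows; each row shifts and turns the pose as measured when the row begins; what a row does not reach is not made up. A row lasts 1/12 s, in which the tool goes at most 41.7 mm and 7.16 degrees, less where a joint would pass 70% of its speed; a pose out of reach is approached as far as the arm can. A call with a gripper value outside its range is refused whole. The fingers move at their own pace and stop on an object; FORCE is the grip in N (left out, the last holds). Time passes only in rows, so rows that do not move let the fingers close. It gives the time, the measured TCP pose, the force and the opening at its end, in the units of the state.
- sensors.sense(): the state, without advancing time (a new reading comes with each control period).
- viewer.snapshot(name): name is "side" or "top" or "wrist"; returns a dict with "frame" (384x512x3 uint8, blue, green, red), "z_map" (384x512 float32, mm along the optical axis (not along the pixel's ray), 0 where there is no reading), "fx", "fy", "cx", "cy" (pixels), "view" (4x4, takes a point from world to camera coordinates). Camera axes: x right, y down, z forward; pixel columns grow to the right and rows downward; lengths in mm; the calibration is good to about 2 mm. A picture is of the moment at which its call begins.
- job.hand_in(): hands the job in, once; it reports no verdict.
The state is a dict: "time": time; "joint_pos": joint angles; "qd": joint speeds; "joint_efforts": joint torques, N m; "tool_pos": TCP position; "tcp_rot": TCP orientation; "ft_force": force on the tool from outside, world axes, zero at the start; "wrist_torque": the same for the moment, N m; "finger_gap": finger opening in mm.
Only numpy, scipy, OpenCV 4.12 (cv2) and the standard library are available. Lean on these libraries where they do the work, as an engineer would, in place of code of your own. Each camera call takes 0.05 s, during which the arm holds its last target.

## Task

Open a batch on the console by pressing, one key at a time, the round key, the right square key and the left square key (left and right as the robot sees them); then take the pin gauge and try it in the bore of every block in the row, working from the robot's left to its right. Lay each block that the pin goes into flat in the square tray and each block it does not go into flat in the round pan, and put the gauge back fully home in its stand. Only then close the batch with the long bar key, the right square key and the round key, never pressing the middle square key (it erases) and leaving the mug, spool and spanner where they are.

Things in the scene. Friction and masses are not known exactly. Their poses are not given: they have to be found in the camera images.
- gauge: Pin gauge upright in its stand, 120 g: black square handle 26 x 26 mm, 50 mm tall, over a steel pin of 12 mm diameter, 40 mm long. Origin at the centre of the pin's lower end, z up: the handle spans z = 40 to 90 mm, a flat steel button on it reaches 93; x, y square to the flats. In the stand the pin's end is 10 mm above the table and the handle's underside rests on the stand's top.
- stand: Gauge stand, fixed: wooden block 60 x 60 mm, 50 mm tall, with one upright through-hole of 18 mm diameter in its middle, its mouth chamfered by 2 mm. Origin at the centre of its underside, on the table, z up. It stands beyond the row of blocks, left or right of the console.
- tray: Square tray for the blocks that the gauge fits, fixed: grey plastic, 180 x 180 mm outside, wall 4 mm thick, rim 14 mm above the table, floor 4 mm thick. Origin at the centre of its underside; x and y square to its sides. It lies to the left or the right of the row of blocks.
- pan: Round pan for the blocks that the gauge does not fit, fixed: plain aluminium, 184 mm outside diameter, wall 4 mm thick, rim 14 mm above the table, floor 4 mm thick. Origin at the centre of its underside. It lies on the other side of the row from the tray.
- console: Logging console, fixed: flat grey box, 120 (x) by 220 (y) mm, top face 30 mm above the table; origin at the centre of its underside, x away from the robot, y to its left. Dark blank display along the far edge. Five white spring keys, 12 mm proud: a near row of three squares, 22 x 22 mm; behind them, left, a round key of 32 mm diameter and, right, a long bar key, 22 (x) by 80 (y) mm.
- spool: bystander: red plastic spool, 70 mm diameter, 70 mm tall, origin at the centre of its underside
- mug: bystander: blue mug, 72 mm diameter, 85 mm tall, its handle to the side, origin at the centre of its underside; it stands beyond the row, on the other side of the console from the gauge stand
- spanner: bystander: steel spanner lying flat at the table's far side, origin at its middle on the underside
- key_round (a joint): travel of the round key (behind, robot's left): 0 up, 0.006 m fully down; counts as pressed beyond 0.004; springs back; about 1.5 N to start it, 5 N fully down. Centre of its top face: (x, y) = (26, 65) mm in the console's frame, 42 mm above the table when up
- key_square_left (a joint): travel of the square key at the robot's left: 0 up, 0.006 m fully down; counts as pressed beyond 0.004; springs back; about 1.5 N to start it, 5 N fully down. Centre of its top face: (x, y) = (-26, 60) mm in the console's frame, 42 mm above the table when up
- key_square_mid (a joint): travel of the middle square key, the erase key, not to be pressed: 0 up, 0.006 m fully down; counts as pressed beyond 0.004; springs back; about 1.5 N to start it, 5 N fully down. Centre of its top face: (x, y) = (-26, 0) mm in the console's frame, 42 mm above the table when up
- key_square_right (a joint): travel of the square key at the robot's right: 0 up, 0.006 m fully down; counts as pressed beyond 0.004; springs back; about 1.5 N to start it, 5 N fully down. Centre of its top face: (x, y) = (-26, -60) mm in the console's frame, 42 mm above the table when up
- key_bar (a joint): travel of the long bar key (behind, robot's right): 0 up, 0.006 m fully down; counts as pressed beyond 0.004; springs back; about 1.5 N to start it, 5 N fully down. Centre of its top face: (x, y) = (26, -35) mm in the console's frame, 42 mm above the table when up
- block1a: Drilled aluminium block, 36 x 36 mm, 30 mm tall, 70 to 140 g, loose, at place 1 of the row from the robot's left (always filled; of block1a and block1b at most one is present, else None). Origin at the centre of its underside, z up, x, y square to its faces. Upright bore right through its middle: 15 mm (the 12 mm pin drops in) or 10 mm (it stops at the mouth): try it with the gauge.
- block1b: Drilled aluminium block, 36 x 36 mm, 30 mm tall, 70 to 140 g, loose, at place 1 of the row from the robot's left (always filled; of block1a and block1b at most one is present, else None). Origin at the centre of its underside, z up, x, y square to its faces. Upright bore right through its middle: 15 mm (the 12 mm pin drops in) or 10 mm (it stops at the mouth): try it with the gauge.
- block2a: Drilled aluminium block, 36 x 36 mm, 30 mm tall, 70 to 140 g, loose, at place 2 of the row from the robot's left (may be empty; of block2a and block2b at most one is present, else None). Origin at the centre of its underside, z up, x, y square to its faces. Upright bore right through its middle: 15 mm (the 12 mm pin drops in) or 10 mm (it stops at the mouth): try it with the gauge.
- block2b: Drilled aluminium block, 36 x 36 mm, 30 mm tall, 70 to 140 g, loose, at place 2 of the row from the robot's left (may be empty; of block2a and block2b at most one is present, else None). Origin at the centre of its underside, z up, x, y square to its faces. Upright bore right through its middle: 15 mm (the 12 mm pin drops in) or 10 mm (it stops at the mouth): try it with the gauge.
- block3a: Drilled aluminium block, 36 x 36 mm, 30 mm tall, 70 to 140 g, loose, at place 3 of the row from the robot's left (always filled; of block3a and block3b at most one is present, else None). Origin at the centre of its underside, z up, x, y square to its faces. Upright bore right through its middle: 15 mm (the 12 mm pin drops in) or 10 mm (it stops at the mouth): try it with the gauge.
- block3b: Drilled aluminium block, 36 x 36 mm, 30 mm tall, 70 to 140 g, loose, at place 3 of the row from the robot's left (always filled; of block3a and block3b at most one is present, else None). Origin at the centre of its underside, z up, x, y square to its faces. Upright bore right through its middle: 15 mm (the 12 mm pin drops in) or 10 mm (it stops at the mouth): try it with the gauge.
- block4a: Drilled aluminium block, 36 x 36 mm, 30 mm tall, 70 to 140 g, loose, at place 4 of the row from the robot's left (may be empty; of block4a and block4b at most one is present, else None). Origin at the centre of its underside, z up, x, y square to its faces. Upright bore right through its middle: 15 mm (the 12 mm pin drops in) or 10 mm (it stops at the mouth): try it with the gauge.
- block4b: Drilled aluminium block, 36 x 36 mm, 30 mm tall, 70 to 140 g, loose, at place 4 of the row from the robot's left (may be empty; of block4a and block4b at most one is present, else None). Origin at the centre of its underside, z up, x, y square to its faces. Upright bore right through its middle: 15 mm (the 12 mm pin drops in) or 10 mm (it stops at the mouth): try it with the gauge.
Things that resemble listed ones, but are neither listed nor needed, are in the scene too. Leave any black or orange look-alike of the block4a alone.

How it is judged:
By the outcome, as a careful person would: the job done as asked, in the order asked, and still so for the second after the job is handed in, with the robot touching nothing.
Of block1a, block1b only 1 to 1 are there at a start; the rules pass over those that are not, and their reading is None.
Of block2a, block2b only 1 to 1 are there at a start; the rules pass over those that are not, and their reading is None.
Of block3a, block3b only 1 to 1 are there at a start; the rules pass over those that are not, and their reading is None.
Of block4a, block4b only 1 to 1 are there at a start; the rules pass over those that are not, and their reading is None.
Of block2a, block2b, block4a, block4b only 1 to 4 are there at a start; the rules pass over those that are not, and their reading is None.
At some moment in a run one of block1a, block1b, block2a, block2b, block3a, block3b, block4a, block4b may be knocked a few centimetres aside while the robot is not near it.
It also fails if it takes over 210 s, if anything falls off the work surface, if the arm or the gripper's body presses on something with over 40 N, if the wrist force passes 120 N, or if a joint passes its speed limit or range.

## Working session

There is one attempt and no reset: what is moved stays moved. The work goes in short steps, Python scripts to look and compute and a shell command to move; the robot and the scene stay as the last step left them, time stands still between calls to the robot, and variables do not carry over. Pictures are saved under pics/ and viewed, and the job is handed in when it is done.

```bash
ls; mkdir -p pics
cat > h.py <<'E'
from bench import sensors, viewer, job
import numpy as np, cv2
def snap(n,name,crop=None,scale=1):
    s=viewer.snapshot(n); np.savez('last_'+n+'.npz',**s)
    f=s['frame']
    if crop: 
        u0,v0,u1,v1=crop; f=f[v0:v1,u0:u1]
    if scale!=1: f=cv2.resize(f,None,fx=scale,fy=scale,interpolation=cv2.INTER_CUBIC)
    cv2.imwrite('pics/'+name+'.png',f); return s
def px(s,u,v,z=None):
    "world point at pixel; if z given intersect with plane z"
    T=np.linalg.inv(s['view']); r=np.array([(u-s['cx'])/s['fx'],(v-s['cy'])/s['fy'],1.])
    if z is None:
        d=float(s['z_map'][int(round(v)),int(round(u))]); return T[:3,:3]@(r*d)+T[:3,3]
    w=T[:3,:3]@r; c=T[:3,3]; return c+w*(z-c[2])/w[2]
def st():
    s=sensors.sense(); 
    for k in ('time','tool_pos','tcp_rot','ft_force','finger_gap'): print(k,np.round(s[k],2))
    return s
E
python3 - <<'E'
from h import *
s=snap('top','top0',None,1.5); print(s['fx'],s['cx'],s['view'])
s=snap('side','side0',None,1.5)
s=snap('wrist','wrist0')
st()
E
```

```text
pics
379.05443749518844 255.05828112075744 [[-2.65135562e-02 -9.99613602e-01  8.34737429e-03  8.93242758e-01]
 [-9.87320456e-01  2.48783035e-02 -1.56778146e-01  5.68126173e+02]
 [ 1.56509899e-01 -1.23982796e-02 -9.87598569e-01  1.00559760e+03]
 [ 0.00000000e+00  0.00000000e+00  0.00000000e+00  1.00000000e+00]]
time 0.15
tool_pos [191.28 568.24 230.47]
tcp_rot [-1.7992e+02 -1.0000e-02  1.6139e+02]
ft_force [-0.37 -0.36 -0.35]
finger_gap 85.29
```

View pics/top0.png

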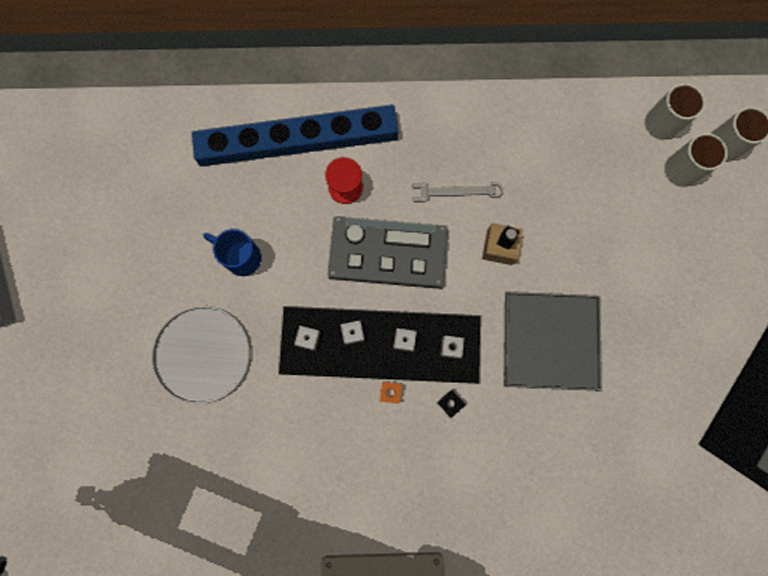

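View pics/side0.png

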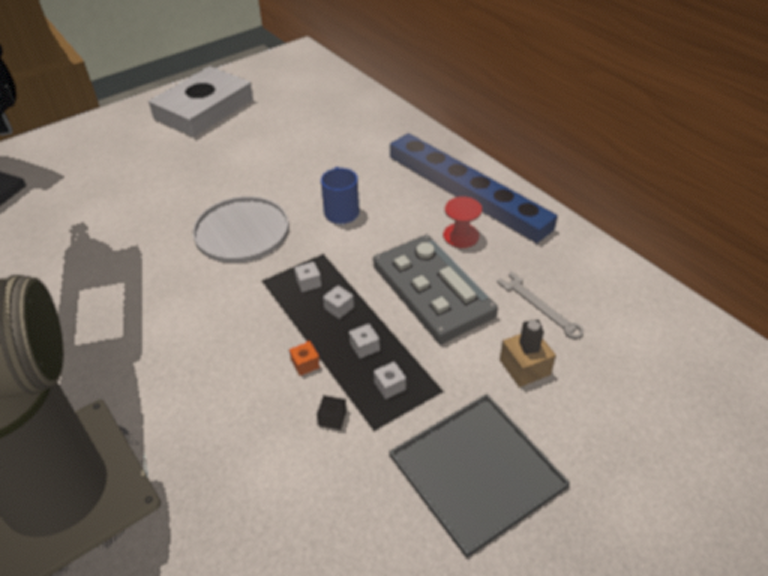

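View pics/wrist0.png

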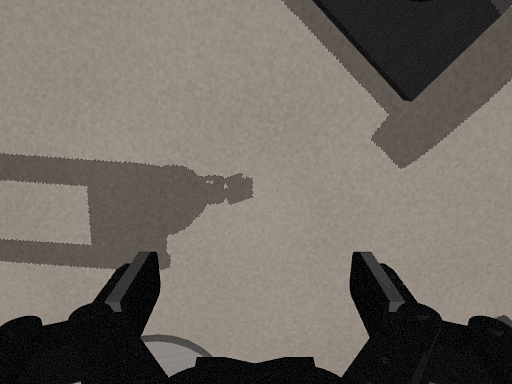

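The top view shows the pan at (202,355), four blocks at (307,337), (352,332), (405,340) and (453,346), the console at (388,252), the gauge and stand at (505,243), the tray at (552,340) and the mug at (237,252). All pixels are in the 1.5x picture. The orange and black look-alikes sit in front of the row. I'll measure from enlarged crops.

Run:
```python
from h import *
s=dict(np.load('last_top.npz'))
f=s['frame']
for n,(u0,v0,u1,v1) in dict(a=(180,195,330,260),b=(210,140,360,195)).items():
    cv2.imwrite(f'pics/c_{n}.png',cv2.resize(f[v0:v1,u0:u1],None,fx=5.3,fy=5.3,interpolation=cv2.INTER_CUBIC))
T=np.linalg.inv(s['view']); v,u=np.mgrid[:384,:512]; d=s['z_map']
P=np.stack([(u-s['cx'])/s['fx']*d,(v-s['cy'])/s['fy']*d,d],-1)@T[:3,:3].T+T[:3,3]
np.save('P.npy',P)
print('table z',np.median(P[270:290,150:250,2]))
def comp(lo,hi,minA=20):
    m=((P[...,2]>lo)&(P[...,2]<hi)&(d>0)).astype(np.uint8)
    n,l,stt,c=cv2.connectedComponentsWithStats(m)
    for i in range(1,n):
        if stt[i,4]>=minA and 80<c[i][0]<420 and 60<c[i][1]<280:
            q=P[l==i]; r=cv2.minAreaRect(q[:,:2].astype(np.float32))
            print(np.round(c[i]),stt[i,4],np.round(q.mean(0),1),'rect',np.round(r[0],1),np.round(r[1],1),round(r[2],1))
print('z 22-36');comp(25,34)
print('keys');comp(37,47)
print('stand');comp(46,56)
print('tall');comp(57,120,8)
print('rim');comp(9,20)
```

```text
table z 0.7599815230694276
z 22-36
[232.  94.] 79 [884.6  45.6  29.6] rect [884.8  45.7] [  4.3 166.4] 6.9
[170. 102.] 32 [862.5 227.2  29.4] rect [862.7 226.8] [ 3.  65.2] 7.3
[143. 105.] 21 [853.9 304.6  29.8] rect [854.4 303.5] [ 4.9 38.3] 11.9
[258. 168.] 2411 [657.9 -25.9  30.8] rect [662.3 -26.6] [219.9 120.6] 83.6
[235. 221.] 152 [509.5  44.1  30.9] rect [509.5  43.9] [35.9 35.3] 10.2
[204. 224.] 153 [501.6 128.3  30.6] rect [501.2 128.4] [36.2 35.5] 74.2
[270. 226.] 152 [492.9 -53.9  30.8] rect [493.5 -53.8] [35.6 36.3] 80.0
[302. 230.] 142 [ 477.9 -141.5   30.6] rect [ 477.7 -141.9] [36.5 35.9] 81.2
[260. 261.] 148 [396.2 -23.8  30.4] rect [396.4 -23.9] [35.5 35.6] 80.1
[301. 269.] 154 [ 373.6 -135.1   30.4] rect [ 373.8 -135.4] [35.9 36.3] 40.0
keys
[196.  88.] 2599 [900.5 148.5  41.5] rect [901.5 147.4] [ 61.9 399.3] 6.8
[237. 155.] 96 [694.5  34.3  42.8] rect [694.8  34. ] [29.5 28.8] 2.9
[272. 158.] 215 [683.6 -63.8  42.8] rect [683.7 -64.1] [79.7 22.7] 83.1
[154. 160.] 25 [685.4 266.7  42.4] rect [683.9 266.3] [14.2 48.8] 29.6
[237. 173.] 59 [642.5  36.2  42.4] rect [64
[... 584 characters left out ...]
ect [669.6 258.6] [92.6 71.1] 30.4
rim
[236.  95.] 91 [885.8  34.   14.5] rect [885.9  34.4] [  3.8 175. ] 6.9
[176. 103.] 102 [864.8 212.5  14.6] rect [863.9 216.5] [  5.  182.8] 6.9
[232. 130.] 70 [781.3  48.   10.8] rect [782.2  45.3] [27.5 53.9] 13.4
[286. 127.] 64 [ 785.8 -111.1   10.5] rect [ 790.5 -114.3] [36.6 58.3] 13.6
[304. 127.] 25 [ 784.8 -165.    10.4] rect [ 785.3 -167.7] [12.4 42.4] 5.3
[155. 164.] 26 [681.6 271.8  15.4] rect [681.6 269.6] [14.3 50.8] 37.2
[168. 178.] 27 [639.  233.1  13.9] rect [640.6 234.1] [15.6 58.7] 43.6
[369. 227.] 436 [ 485.4 -333.3   13.9] rect [ 485.3 -333.9] [181.5 180.3] 85.9
[131. 235.] 361 [478.9 335.3  14. ] rect [476.8 328.8] [183.1 179.2] 88.4
```

```bash
sleep 0; ls pics
```

```text
c_a.png
c_b.png
side0.png
top0.png
wrist0.png
```

Measured positions agree with the stated sizes: keys at z of about 42, block tops at 30 and stand top at 50. The camera z reads about 0.7 high. Now moving to the console with the fingers shut.

```bash
python3 -m pendant '[28,-29.5,0,0,0,28,-29.5,0,0,0,28,-29.5,0,0,0,28,-29.5,0,0,0,28,-29.5,0,0,0,28,-29.5,0,0,0,28,-29.5,0,0,0,28,-29.5,0,0,0,28,-29.5,0,0,0,28,-29.5,0,0,0,28,-29.5,0,0,0,28,-29.5,0,0,0]' 20
```

```text
time: 1.15
tool_pos: [525.5, 204.9, 226.2]
tcp_rot: [-179.7, -0.3, 162.2]
ft_force: [0.1, -0.1, -0.0]
finger_gap: -0.2
```

Run:
```python
from h import *
P=np.load('P.npy'); 
m=(P[...,2]>9)&(P[...,2]<20); u=np.zeros_like(m); u[195:275,95:170]=True
q=P[m&u][:,:2]; print('n',len(q)); print('pan',cv2.minEnclosingCircle(q.astype(np.float32)))
```

```text
n 423
pan ((476.4992370605469, 329.0783386230469), 92.29237365722656)
```

```bash
python3 -m pendant '[28,-28,-12,0,0,28,-28,-20,0,0,28,-28,-20,0,0,28,-28,-20,0,0,28,-28,-20,0,0,22,-22,-15,0,0,6,-6,-10,0,0,0,0,0,0,0]'
```

```text
time: 1.82
tool_pos: [690.1, 32.3, 110.8]
tcp_rot: [-179.8, -0.2, 161.7]
ft_force: [-1.0, 0.7, -0.3]
finger_gap: 0.3
```

```bash
python3 -m pendant '[4.5,2,-25,0,0,0.5,0.5,-25,0,0,0,0,-10,0,0,0,0,-4,0,0,0,0,-4,0,0,0,0,-4,0,0,0,0,-1,0,0]'
```

```text
time: 2.4
tool_pos: [695.1, 36.6, 39.6]
tcp_rot: [-179.8, -0.1, 161.8]
ft_force: [-2.0, -1.0, 2.6]
finger_gap: -0.1
```

```bash
python3 -m pendant '[0,-1,-2.5,0,0,0,0,-1.5,0,0]'
```

```text
time: 2.57
tool_pos: [696.4, 36.3, 38.7]
tcp_rot: [-179.9, 0.1, 161.8]
ft_force: [-2.9, -1.5, 3.2]
finger_gap: 0.3
```

```bash
python3 -m pendant '[-1,-1,-3.5,0,0,-0.5,0,-3,0,0]'
```

```text
time: 2.73
tool_pos: [697.0, 35.8, 35.8]
tcp_rot: [180.0, 0.4, 161.8]
ft_force: [-15.3, -1.6, 22.9]
finger_gap: 0.0
```

Round key bottomed at z=35.8 (23 N). Now the right square key.

```bash
python3 -m pendant '[0,0,12,0,0,0,0,20,0,0,-10,-20,10,0,0,-16,-29,0,0,0,-16,-29,0,0,0,-16,-29,0,0,0,-9,-12,0,0,0,0,0,0,0,0,0,0,0,0,0]'
```

```text
time: 3.48
tool_pos: [629.7, -86.8, 83.4]
tcp_rot: [179.9, 0.9, 162.0]
ft_force: [0.6, -0.2, -1.0]
finger_gap: -0.0
```

```bash
python3 -m pendant '[0,3.3,-20,0,0,0,0,-15,0,0,0,0,-5,0,0,0,0,-3,0,0,0,0,-3,0,0,0,0,0,0,0]'
```

```text
time: 3.98
tool_pos: [634.3, -79.4, 38.8]
tcp_rot: [179.8, 1.2, 162.1]
ft_force: [-0.9, -1.0, 3.6]
finger_gap: -0.3
```

```bash
python3 -m pendant '[0,0,-2.5,0,0,0,0,-1,0,0]'; python3 -m pendant '[0,0,-1,0,0]'
```

```text
time: 4.15
tool_pos: [635.4, -79.1, 36.9]
tcp_rot: [179.8, 1.3, 162.2]
ft_force: [-3.6, -1.3, 4.6]
finger_gap: -0.1
time: 4.23
tool_pos: [635.7, -79.1, 36.6]
tcp_rot: [179.8, 1.4, 162.2]
ft_force: [-3.1, -1.3, 5.0]
finger_gap: -0.1
```

```bash
python3 -m pendant '[0,0,12,0,0,0,0,20,0,0,1,20,10,0,0,2,29,0,0,0,2,29,0,0,0,1,29,0,0,0,0,9,0,0,0,0,0,0,0,0,0,0,0,0,0]'
```

```text
time: 4.98
tool_pos: [644.8, 41.0, 89.1]
tcp_rot: [179.5, 1.8, 161.9]
ft_force: [0.8, -0.6, 0.8]
finger_gap: 0.2
```

```bash
python3 -m pendant '[-1.5,-5,-15,0,0,0,0,-15,0,0,0,0,-5,0,0,0,0,0,0,0]';python3 -m pendant '[0,0,0,0,0,0,0,0,0,0]'
```

```text
time: 5.32
tool_pos: [644.9, 31.9, 55.9]
tcp_rot: [179.5, 2.1, 161.8]
ft_force: [-0.1, 0.2, 0.2]
finger_gap: -0.0
time: 5.48
tool_pos: [644.7, 30.1, 56.1]
tcp_rot: [179.5, 2.0, 161.7]
ft_force: [-0.0, 0.5, 0.1]
finger_gap: 0.1
```

```bash
python3 -m pendant '[-1,5,-8,0,0,0,0,-5,0,0,0,0,-4,0,0,0,0,-2,0,0]'
```

```text
time: 5.82
tool_pos: [645.9, 34.6, 38.7]
tcp_rot: [179.5, 2.3, 161.7]
ft_force: [-1.1, -0.9, 3.7]
finger_gap: 0.2
```

```bash
python3 -m pendant '[0,0,-2.5,0,0,0,0,-2,0,0]'
```

```text
time: 5.98
tool_pos: [646.1, 34.6, 35.8]
tcp_rot: [179.5, 2.3, 161.7]
ft_force: [-14.7, -0.3, 25.7]
finger_gap: -0.2
```

```bash
python3 -m pendant '[0,0,15,0,0,0,0,35,0,60,2,-15,35,0,60,3,-30,15,-0.02,60,3,-36,0,-0.02,60,3,-36,0,-0.02,60,3,-36,0,-0.02,60,3,-36,0,-0.01,60,3,-36,0,0,60,0,-15,0,0,60,0,0,0,0,60,0,0,0,0,60]'; python3 -c "
from h import *
snap('wrist','w1'); st()"
```

```text
time: 6.98
tool_pos: [664.6, -212.8, 140.2]
tcp_rot: [179.4, 2.4, 156.7]
ft_force: [0.4, 0.6, 0.2]
finger_gap: 60.3
time 7.03
tool_pos [ 664.54 -212.38  140.08]
tcp_rot [179.45   2.4  156.71]
ft_force [ 0.58 -0.33 -0.07]
finger_gap 60.25
```

View pics/w1.png

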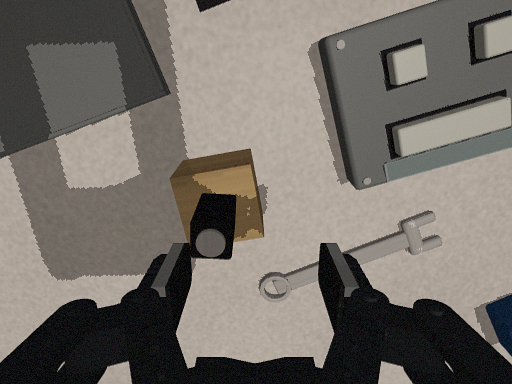

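The wrist picture shows the handle top at about (212,242), with the stand around it and the jaws at (175,270) and (335,270). I'll measure the handle with the wrist depth.

```bash
cat >> h.py <<'E'
def cloud(s):
    T=np.linalg.inv(s['view']); d=s['z_map']; v,u=np.mgrid[:d.shape[0],:d.shape[1]]
    P=np.stack([(u-s['cx'])/s['fx']*d,(v-s['cy'])/s['fy']*d,d],-1)@T[:3,:3].T+T[:3,3]
    P[d<=0]=np.nan; return P
def comps(s,lo,hi,minA=40,xy=None,R=1e9):
    P=cloud(s); m=(P[...,2]>lo)&(P[...,2]<hi)
    if xy is not None: m&=np.hypot(P[...,0]-xy[0],P[...,1]-xy[1])<R
    n,l,stt,c=cv2.connectedComponentsWithStats(m.astype(np.uint8))
    for i in range(1,n):
        if stt[i,4]>=minA:
            q=P[l==i]; r=cv2.minAreaRect(q[:,:2].astype(np.float32))
            print(np.round(c[i]),stt[i,4],'mean',np.round(q.mean(0),1),'rect',np.round(r[0],1),np.round(r[1],1),round(r[2],1))
E
python3 - <<'E'
from h import *
s=dict(np.load('last_wrist.npz'))
print('handle');comps(s,96,108,40,(670,-245),40)
print('stand');comps(s,47,54,40,(670,-245),60)
print('keys');comps(s,40,46,40)
E
```

```text
handle
[211. 239.] 1626 mean [ 667.  -242.3  100.5] rect [ 668.5 -243.3] [26.  26.9] 62.8
stand
[221. 198.] 3774 mean [ 662.  -237.7   49.7] rect [ 668.7 -243.5] [60.3 60.8] 76.9
keys
[497.  37.] 971 mean [633.9 -24.8  41.7] rect [634.3 -24.4] [18.9 21.8] 82.9
[410.  65.] 1066 mean [627.6 -82.1  41.7] rect [627.8 -81.9] [22.4 21.7] 84.0
[455. 127.] 3259 mean [681.7 -62.5  41.7] rect [682. -63.] [80.2 22.3] 83.4
[212. 168.] 168 mean [ 639.8 -235.8   43.2] rect [ 639.6 -236.6] [59.7  1. ] 77.1
```

```bash
python3 -m pendant '[2,-16,0,-0.03,60,2,-12,0,0,60,0,0,0,0,60,0,0,0,0,60]'
```

```text
time: 7.37
tool_pos: [669.4, -236.9, 139.3]
tcp_rot: [179.4, 2.3, 155.2]
ft_force: [0.9, -0.2, 0.1]
finger_gap: 60.0
```

```bash
python3 -m pendant '[0,-7,-15,0,60,0,0,-25,0,60,0,0,-25,0,60,0,0,-8,0,60,0,0,0,0,60,0,0,0,0,60]'
```

```text
time: 7.87
tool_pos: [669.7, -242.0, 61.6]
tcp_rot: [179.3, 2.4, 155.5]
ft_force: [0.4, -0.4, 0.2]
finger_gap: 60.1
```

```bash
python3 -m pendant '[-0.5,-1.5,0,0,60,0,0,0,0,25,0,0,0,0,25,0,0,0,0,20,0,0,0,0,20,0,0,0,0,20,0,0,0,0,20]' 40; python3 -c "
from h import *
s=snap('top','t2',(280,110,360,180),8)
comps(s,60,106,8,(669,-244),25); s=snap('side','s2',(300,180,420,280),6)"
```

```text
time: 8.45
tool_pos: [672.1, -244.6, 67.6]
tcp_rot: [179.3, 2.8, 155.5]
ft_force: [-0.5, 0.7, -0.9]
finger_gap: 25.5
[344. 161.] 11 mean [ 656.4 -256.9   90.7] rect [ 656.4 -257.7] [ 2.3 13. ] 1.0
```

View pics/s2.png

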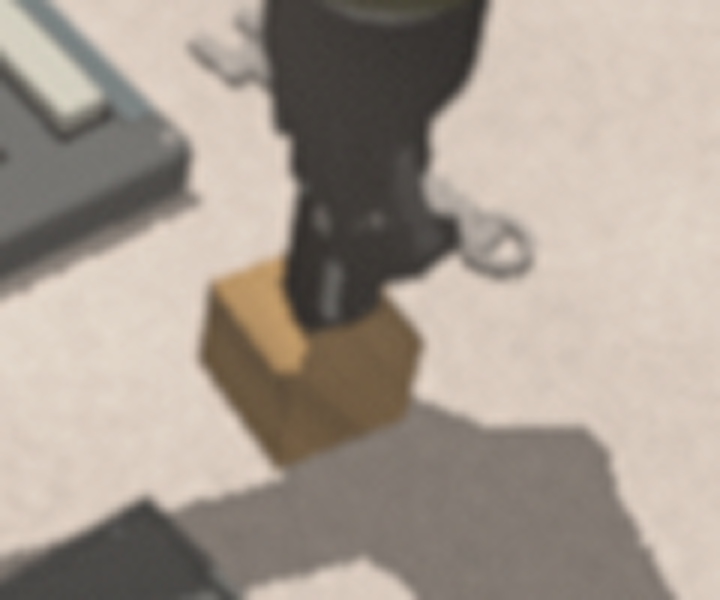

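```bash
python3 -m pendant '[0,0,8,0,20,0,0,12,0,20,0,0,15,0,20]'; python3 -m pendant '[0,0,20,0,20,0,0,15,0,20,0,0,8,0,20,0,0,0,0,20]'; python3 -c "
from h import *
s=snap('wrist','w3'); s=snap('side','s3',(280,120,420,260),4)"
```

```text
time: 8.8
tool_pos: [668.9, -243.2, 99.4]
tcp_rot: [179.3, 2.3, 155.5]
ft_force: [-0.4, 1.1, -2.3]
finger_gap: 25.6
time: 9.13
tool_pos: [670.8, -243.9, 152.3]
tcp_rot: [179.3, 2.7, 155.5]
ft_force: [0.5, 0.4, -0.4]
finger_gap: 25.5
```

View pics/s3.png

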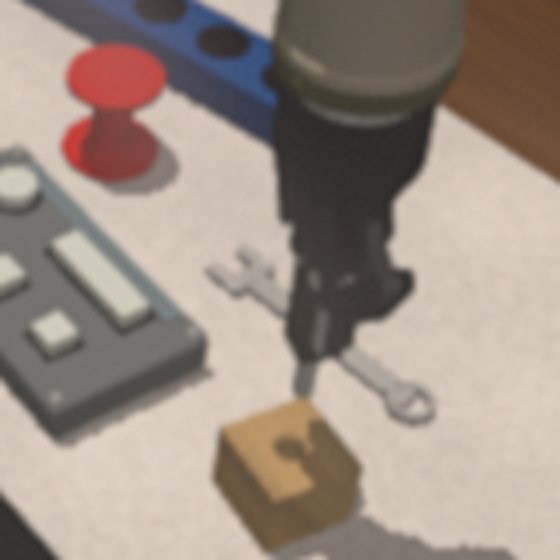

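View pics/w3.png

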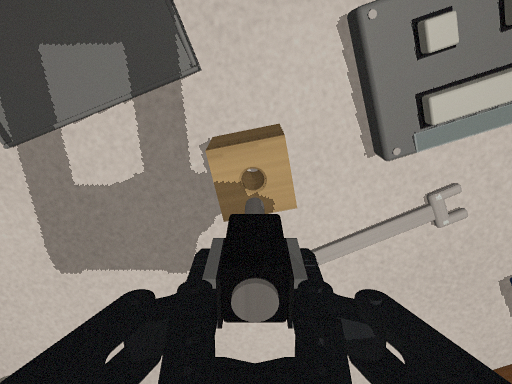

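Gauge lifted. The pin end is visible near (253,205) just below the stand hole at (253,180). Zooming to get the pin end relative to the TCP.

Run:
```python
from h import *
s=dict(np.load('last_wrist.npz')); f=s['frame'][150:235,200:310]
cv2.imwrite('pics/w3c.png',cv2.resize(f,None,fx=7,fy=7,interpolation=cv2.INTER_CUBIC))
P=cloud(s)
for v in range(186,216,2): print(v,[ (round(P[v,u,0],1),round(P[v,u,1],1),round(P[v,u,2],1)) for u in (247,250,253,256,259)])
print(s['fx'],s['view'])
```

```text
186 [(np.float64(674.2), np.float64(-250.6), np.float64(41.5)), (np.float64(675.7), np.float64(-248.7), np.float64(39.8)), (np.float64(677.3), np.float64(-246.7), np.float64(38.0)), (np.float64(678.0), np.float64(-244.4), np.float64(39.2)), (np.float64(677.1), np.float64(-241.5), np.float64(44.6))]
188 [(np.float64(674.4), np.float64(-250.6), np.float64(45.5)), (np.float64(675.7), np.float64(-248.7), np.float64(44.4)), (np.float64(677.1), np.float64(-246.7), np.float64(43.3)), (np.float64(677.7), np.float64(-244.3), np.float64(44.6)), (np.float64(677.9), np.float64(-241.9), np.float64(46.8))]
190 [(np.float64(674.8), np.float64(-250.8), np.float64(48.7)), (np.float64(676.0), np.float64(-248.8), np.float64(48.0)), (np.float64(677.0), np.float64(-246.7), np.float64(47.9)), (np.float64(678.2), np.float64(-244.6), np.float64(47.4)), (np.float64(678.6), np.float64(-242.2), np.float64(49.1))]
192 [(np.float64(676.2), np.float64(-251.4), np.float64(49.2)), (np.float64(677.4), np.float64(-249.4), np.float64(48.3)), (np.float64(678.1), np.float64(-247.2), np.float64(49.2)), (np.float64(678.9)
[... 3015 characters left out ...]
664.5), np.float64(-239.7), np.float64(120.5)), (np.float64(665.6), np.float64(-238.3), np.float64(119.5))]
214 [(np.float64(655.4), np.float64(-240.9), np.float64(139.8)), (np.float64(655.9), np.float64(-239.4), np.float64(140.1)), (np.float64(657.0), np.float64(-238.3), np.float64(139.1)), (np.float64(657.5), np.float64(-236.9), np.float64(139.2)), (np.float64(658.1), np.float64(-235.5), np.float64(139.4))]
331.38604157088156 [[ 4.13645675e-01  9.10360485e-01  1.18761401e-02 -5.72630446e+01]
 [ 8.49879995e-01 -3.90777053e-01  3.53549557e-01 -6.88232472e+02]
 [ 3.26498469e-01 -1.36150951e-01 -9.35340402e-01  4.99433753e+01]
 [ 0.00000000e+00  0.00000000e+00  0.00000000e+00  1.00000000e+00]]
```

View pics/w3c.png

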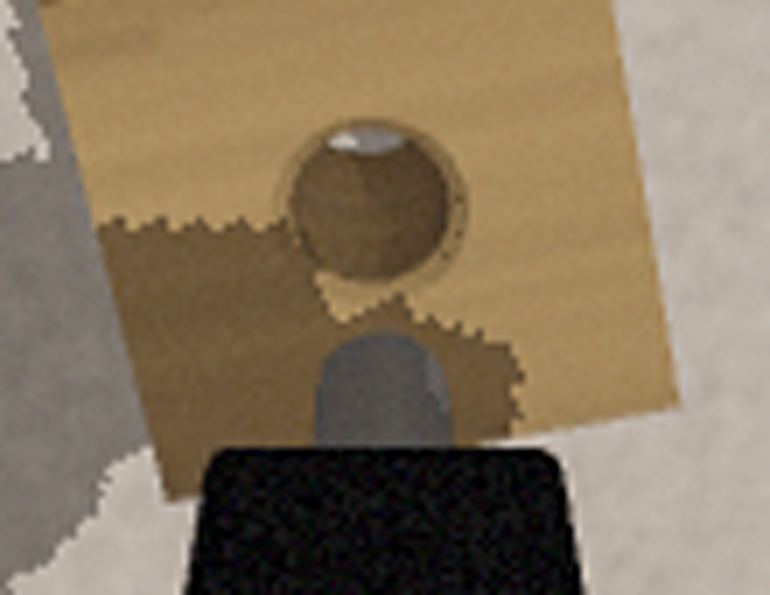

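Pin surface is at constant (663.5,-241) down its length, so it hangs upright. Its axis in the wrist-camera frame is TCP + (-1.8, +0.6), and its end is about 57 mm below the TCP. Next, block 1.

```bash
python3 -m pendant '[-8,17,0,0,20,-16,35,0,0,20,-16,35,0,0,20,-16,35,0,0,20,-16,35,0,0,20,-16,35,0,0,20,-16,35,0,0,20,-16,35,0,0,20,-16,35,0,0,20,-16,35,0,0,20,-12,24,0,0,20,0,0,0,0,20]'
```

```text
time: 10.23
tool_pos: [484.9, 123.3, 131.3]
tcp_rot: [179.8, 1.3, 155.1]
ft_force: [0.5, 0.4, -0.8]
finger_gap: 25.4
```

```bash
python3 -m pendant '[10,4,0,0,20,3,1,-5,0,20,0,0,0,0,20,0,0,0,0,20]'
cat >> h.py <<'E'
def wr(name,xy,lo=26,hi=34,R=60):
    s=snap('wrist',name); st(); comps(s,lo,hi,200,xy,R); return s
def pin(s):
    P=cloud(s); tp=np.array(sensors.sense()['tool_pos']); 
    m=(np.hypot(P[...,0]-tp[0],P[...,1]-tp[1])<14)&(P[...,2]>tp[2]-53)&(P[...,2]<tp[2]-33)
    q=P[m]; d=s['view'][2,:2]; d=d/np.hypot(*d)
    # fit circle of r=6 to visible side
    from scipy.optimize import least_squares
    r=least_squares(lambda c:np.hypot(q[:,0]-c[0],q[:,1]-c[1])-6,q[:,:2].mean(0)+5*d,loss='soft_l1',f_scale=.5)
    print('pin axis',np.round(r.x,1),'n',len(q),'rel TCP',np.round(r.x-tp[:2],1)); return r.x
E
python3 -c "
from h import *
s=wr('w4',(501,128)); pin(s)"
```

```text
time: 10.57
tool_pos: [494.3, 129.7, 121.7]
tcp_rot: [-180.0, 1.0, 155.4]
ft_force: [-0.4, -0.1, -1.8]
finger_gap: 25.3
time 10.62
tool_pos [494.01 129.47 121.33]
tcp_rot [-179.96    0.93  155.35]
ft_force [ 0.24 -0.36 -2.  ]
finger_gap 25.35
[259. 191.] 1651 mean [495.6 132.7  29.6] rect [499.4 130.2] [36.  36.6] 74.3
pin axis [491.4 130.8] n 237 rel TCP [-2.6  1.4]
```

View pics/w4.png

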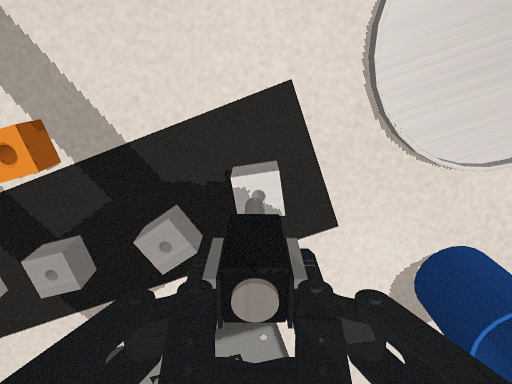

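```bash
python3 -m pendant '[6,-0.6,-5,0,20,1,0,-8,0,20,0,0,-5,0,20,0,0,0,0,20,0,0,0,0,20]'
python3 - <<'E'
from h import *
s=wr('w5',(501,128)); pin(s)
f=s['frame'][150:235,200:310]
cv2.imwrite('pics/w5c.png',cv2.resize(f,None,fx=7,fy=7,interpolation=cv2.INTER_CUBIC))
E
```

```text
time: 11.03
tool_pos: [501.5, 126.1, 100.2]
tcp_rot: [-179.9, 0.9, 155.1]
ft_force: [-0.9, 0.3, -0.8]
finger_gap: 25.7
time 11.08
tool_pos [501.35 126.13 100.15]
tcp_rot [-179.86    0.84  155.14]
ft_force [-1.58  0.32 -1.41]
finger_gap 25.59
[260. 190.] 1993 mean [495.5 132.8  29.6] rect [499.3 130.2] [36.1 36.6] 74.2
pin axis [498.5 127.3] n 238 rel TCP [-2.9  1.1]
```

View pics/w5c.png

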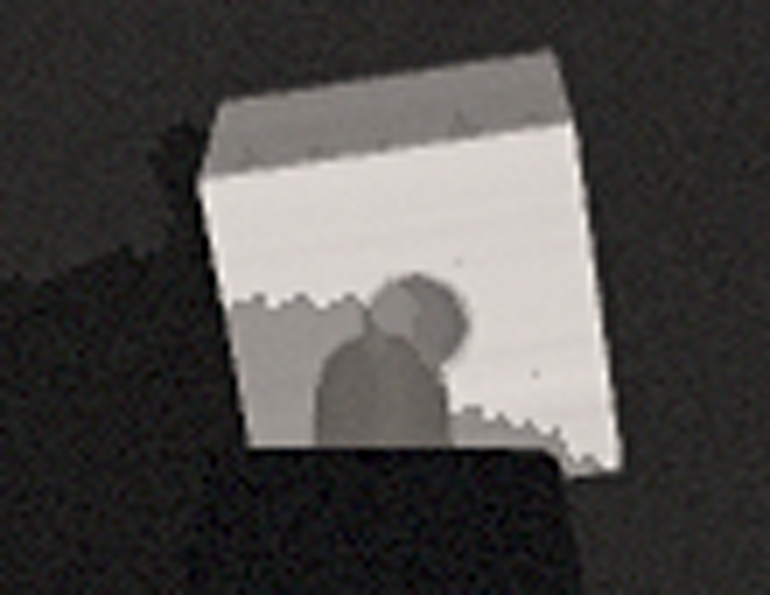

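The bore is at about (420,322) in the crop, 3 mm to the right of the pin. It looks about 9.5 mm wide, but I'll try it properly.

```bash
python3 -m pendant '[0.5,2.5,-3,0,20,0,0.5,-4,0,20,0,0,0,0,20,0,0,0,0,20]'
python3 - <<'E'
from h import *
s=wr('w6',(501,128)); pin(s)
f=s['frame'][150:235,200:310]
cv2.imwrite('pics/w6c.png',cv2.resize(f,None,fx=7,fy=7,interpolation=cv2.INTER_CUBIC))
E
```

```text
time: 11.42
tool_pos: [502.2, 129.5, 93.0]
tcp_rot: [-179.9, 0.9, 155.1]
ft_force: [0.3, -0.5, -0.2]
finger_gap: 25.8
time 11.47
tool_pos [502.12 129.49  92.97]
tcp_rot [-179.89    0.87  155.13]
ft_force [ 0.06 -0.48 -1.87]
finger_gap 25.22
[254. 192.] 1909 mean [493.7 132.9  29.6] rect [499.1 130.3] [36.1 36.1] 74.0
pin axis [499.2 130.7] n 238 rel TCP [-2.9  1.2]
```

View pics/w6c.png

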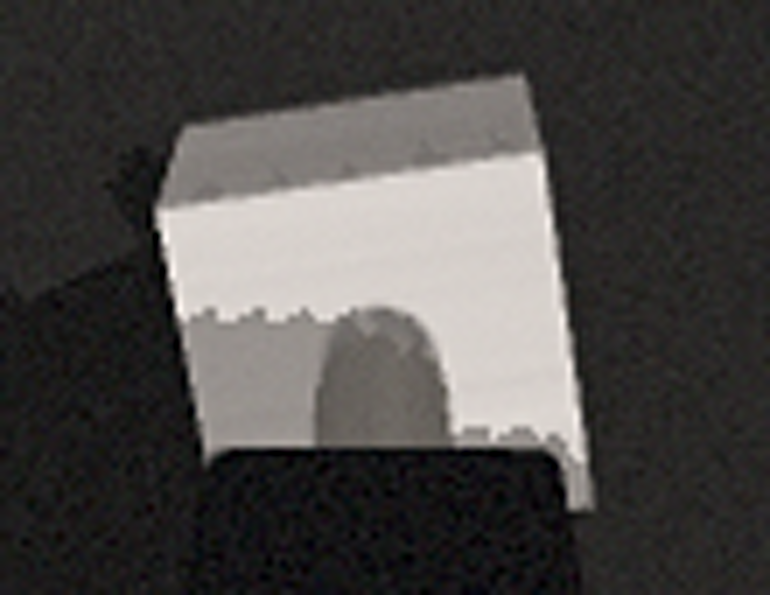

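Pin axis (499.2,130.7) against block centre (499.1,130.3): aligned. Lowering in small steps.

```bash
python3 -m pendant '[0,-0.3,-2,0,20,0,0,-2,0,20,0,0,-1,0,20,0,0,0,0,20]'
```

```text
time: 11.8
tool_pos: [502.4, 129.4, 88.0]
tcp_rot: [-179.9, 0.9, 155.1]
ft_force: [-0.9, 0.2, -1.2]
finger_gap: 25.5
```

```bash
python3 -m pendant '[0,0,-2,0,20,0,0,0,0,20]'; python3 -m pendant '[0,0,-2,0,20,0,0,0,0,20]'
```

```text
time: 11.97
tool_pos: [502.4, 129.3, 85.8]
tcp_rot: [-179.9, 0.9, 155.1]
ft_force: [0.8, 0.6, -1.6]
finger_gap: 25.4
time: 12.13
tool_pos: [502.8, 129.2, 83.9]
tcp_rot: [-179.9, 1.0, 155.1]
ft_force: [-0.5, -0.9, -1.4]
finger_gap: 25.4
```

```bash
python3 -m pendant '[0,0,-2,0,20,0,0,0,0,20]'; python3 -m pendant '[0,0,-2,0,20,0,0,0,0,20]';  python3 - <<'E'
from h import *
s=wr('w7',(501,128)); pin(s)
f=s['frame'][150:235,200:310]
cv2.imwrite('pics/w7c.png',cv2.resize(f,None,fx=7,fy=7,interpolation=cv2.INTER_CUBIC))
E
```

```text
time: 12.3
tool_pos: [503.7, 129.1, 83.7]
tcp_rot: [-180.0, 1.1, 155.1]
ft_force: [-1.4, -0.0, 0.5]
finger_gap: 25.5
time: 12.47
tool_pos: [504.5, 129.0, 83.8]
tcp_rot: [-180.0, 1.1, 155.1]
ft_force: [-1.6, 0.0, 0.3]
finger_gap: 25.3
time 12.52
tool_pos [504.6  129.03  83.77]
tcp_rot [-180.      1.15  155.15]
ft_force [-1.42 -1.    3.55]
finger_gap 25.35
[254. 194.] 2009 mean [494.1 133.3  29.7] rect [500.2 130.2] [36.2 36.5] 73.7
pin axis [501.2 130.2] n 274 rel TCP [-3.4  1.1]
```

View pics/w7c.png

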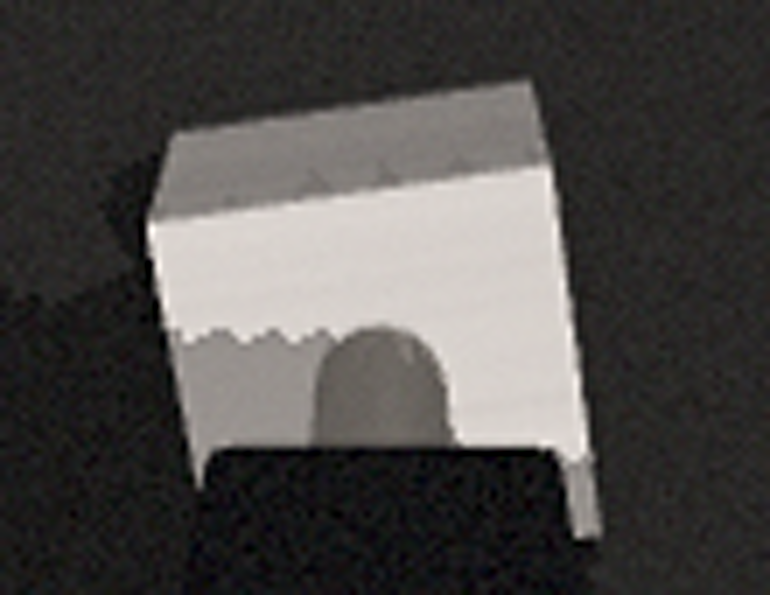

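Block 1: the pin stopped at the mouth (TCP 83.8, so the pin end is 53.8 below the TCP), on axis within about 1 mm. It is a reject. On to block 2.

```bash
python3 -m pendant '[-0.5,0,8,0,20,0,0,8,0,20,1,-15,0,0,20,2,-30,0,0,20,1,-28,0,0,20,0,-5,0,0,20,0,0,0,0,20,0,0,0,0,20]'
python3 - <<'E'
from h import *
s=wr('w8',(508,46)); pin(s)
f=s['frame'][150:235,200:310]
cv2.imwrite('pics/w8c.png',cv2.resize(f,None,fx=7,fy=7,interpolation=cv2.INTER_CUBIC))
E
```

```text
time: 13.18
tool_pos: [508.9, 49.8, 104.2]
tcp_rot: [179.9, 1.3, 155.3]
ft_force: [-0.3, 0.5, -1.9]
finger_gap: 25.7
time 13.23
tool_pos [508.89  50.16 104.15]
tcp_rot [179.86   1.28 155.28]
ft_force [ 0.14  0.57 -0.98]
finger_gap 25.21
[247. 192.] 1827 mean [502.7  47.4  29.5] rect [507.7  45.5] [36.6 36.5] 10.6
pin axis [505.8  51. ] n 246 rel TCP [-3.   0.9]
```

View pics/w8c.png

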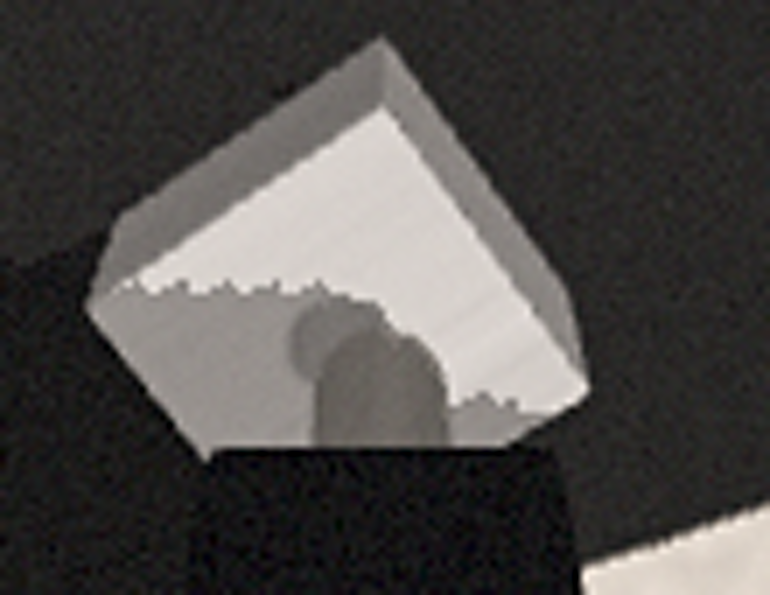

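Bore at about (340,340) in the crop, pin 5 mm to its right; correcting.

```bash
python3 -m pendant '[1.5,-4.8,-4,0,20,0,-0.5,-5,0,20,0,0,-4,0,20,0,0,0,0,20,0,0,0,0,20]'
python3 - <<'E'
from h import *
s=wr('w9',(508,46)); pin(s)
E
```

```text
time: 13.65
tool_pos: [510.1, 47.7, 89.4]
tcp_rot: [179.8, 1.2, 155.5]
ft_force: [0.0, -0.3, -1.5]
finger_gap: 25.6
time 13.7
tool_pos [509.97  47.69  89.31]
tcp_rot [179.83   1.2  155.49]
ft_force [-0.38 -0.13 -1.57]
finger_gap 25.55
[249. 195.] 1873 mean [501.4  47.8  29.5] rect [507.6  45.5] [36.2 36.3] 10.2
pin axis [507.1  48.9] n 244 rel TCP [-2.9  1.2]
```

```bash
python3 -m pendant '[0.3,-2.5,0,0,20,0.2,-1,0,0,20,0,0,0,0,20]'
python3 - <<'E'
from h import *
s=wr('w10',(508,46)); pin(s)
E
```

```text
time: 13.95
tool_pos: [510.3, 44.4, 89.1]
tcp_rot: [179.8, 1.2, 155.5]
ft_force: [-0.4, 0.5, -1.4]
finger_gap: 25.5
time 14.0
tool_pos [510.36  44.46  89.19]
tcp_rot [179.84   1.18 155.54]
ft_force [ 0.05 -0.17 -0.95]
finger_gap 25.61
[254. 194.] 1995 mean [502.2  48.2  29.5] rect [507.8  45.6] [36.6 36.2] 10.5
pin axis [507.3  45.6] n 242 rel TCP [-3.1  1.2]
```

Aligned (pin 507.3,45.6 against 507.8,45.6). Lowering.

```bash
python3 -m pendant '[0.3,0,-2.5,0,20,0,0,-2.5,0,20,0,0,0,0,20]'; python3 -m pendant '[0,0,-2,0,20,0,0,-1,0,20]';python3 -m pendant '[0,0,-2,0,20,0,0,0,0,20]'
python3 - <<'E'
from h import *
s=wr('w11',(508,46)); pin(s)
f=s['frame'][150:235,200:310]
cv2.imwrite('pics/w11c.png',cv2.resize(f,None,fx=7,fy=7,interpolation=cv2.INTER_CUBIC))
E
```

```text
time: 14.25
tool_pos: [511.1, 44.3, 84.3]
tcp_rot: [179.8, 1.2, 155.5]
ft_force: [1.3, -0.2, -1.4]
finger_gap: 25.5
time: 14.42
tool_pos: [512.0, 44.1, 83.2]
tcp_rot: [179.8, 1.3, 155.5]
ft_force: [-6.9, -0.9, 12.1]
finger_gap: 25.7
time: 14.58
tool_pos: [512.9, 43.8, 83.7]
tcp_rot: [179.8, 1.4, 155.5]
ft_force: [-0.9, 0.1, -0.9]
finger_gap: 25.2
time 14.63
tool_pos [513.05  43.77  83.72]
tcp_rot [179.79   1.44 155.52]
ft_force [-1.59  0.58  3.25]
finger_gap 25.51
[254. 193.] 2102 mean [502.6  48.2  29.7] rect [508.5  45.4] [36.7 36.5] 10.4
pin axis [509.2  45.4] n 263 rel TCP [-3.9  1.6]
```

View pics/w11c.png

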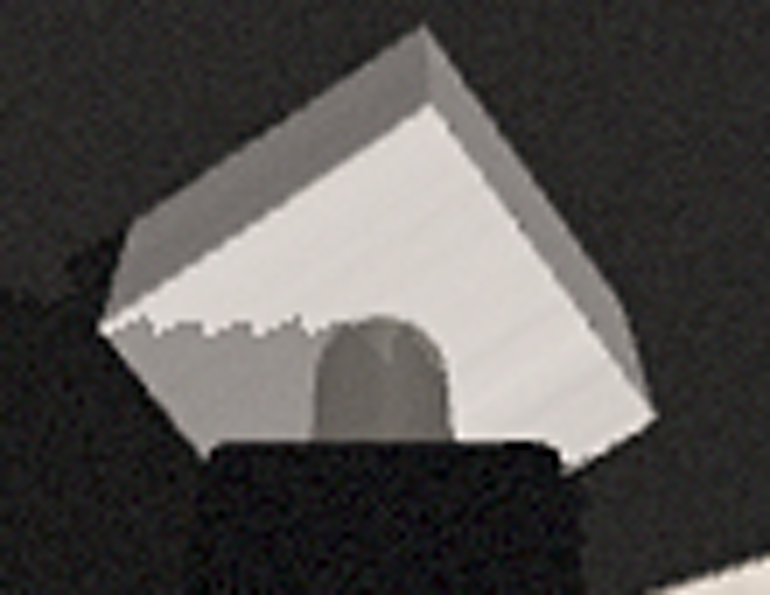

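Block 2: stopped at the same height with 12 N, pin 0.7 mm off axis. Reject. Block 3.

```bash
python3 -m pendant '[-1,0,8,0,20,0,0,6,0,20,-4,-20,0,0,20,-6,-34,0,0,20,-6,-34,0,0,20,-3,-9,0,0,20,0,0,0,0,20,0,0,0,0,20]'
python3 - <<'E'
from h import *
s=wr('w12',(492,-52)); pin(s)
f=s['frame'][150:235,200:310]
cv2.imwrite('pics/w12c.png',cv2.resize(f,None,fx=7,fy=7,interpolation=cv2.INTER_CUBIC))
E
```

```text
time: 15.3
tool_pos: [493.2, -55.3, 101.7]
tcp_rot: [179.7, 1.6, 155.7]
ft_force: [0.4, 0.1, -1.7]
finger_gap: 25.5
time 15.35
tool_pos [493.28 -54.97 101.66]
tcp_rot [179.69   1.63 155.7 ]
ft_force [ 1.09 -0.95 -1.13]
finger_gap 25.64
[258. 189.] 1961 mean [487.5 -49.7  29.6] rect [491.4 -52.2] [36.1 36.5] 79.9
pin axis [489.6 -53.7] n 249 rel TCP [-3.6  1.2]
```

View pics/w12c.png

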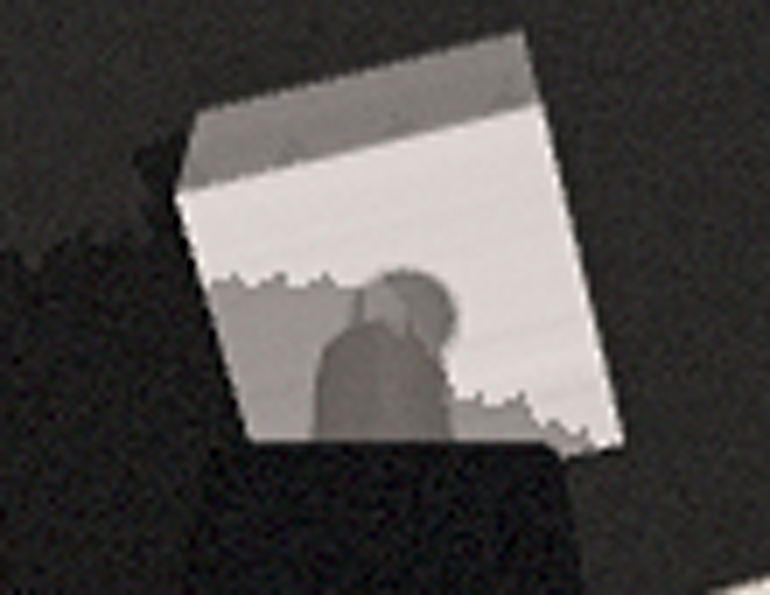

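Needs (+1.8, +1.5). Its bore also looks narrow.

```bash
python3 -m pendant '[1.8,2,-4,0,20,0,0.5,-5,0,20,0,0,-2,0,20,0,0,0,0,20,0,0,0,0,20]'
python3 - <<'E'
from h import *
s=wr('w13',(492,-52)); pin(s)
E
```

```text
time: 15.77
tool_pos: [495.7, -47.8, 89.0]
tcp_rot: [179.6, 1.6, 156.0]
ft_force: [0.4, 0.2, -0.8]
finger_gap: 25.4
time 15.82
tool_pos [495.69 -47.82  88.96]
tcp_rot [179.63   1.55 155.95]
ft_force [ 0.71  0.01 -0.99]
finger_gap 25.62
[242. 194.] 1828 mean [484.6 -51.3  29.5] rect [490.3 -51.9] [36.2 34. ] 80.7
pin axis [492.2 -46.2] n 247 rel TCP [-3.5  1.6]
```

```bash
python3 -m pendant '[-0.8,-3,0,0,20,0,-2.5,0,0,20,0,0,0,0,20,0,0,0,0,20]'
python3 - <<'E'
from h import *
s=wr('w14',(492,-52)); pin(s)
E
```

```text
time: 16.15
tool_pos: [494.9, -53.5, 89.0]
tcp_rot: [179.6, 1.5, 156.0]
ft_force: [0.4, -0.3, -2.2]
finger_gap: 25.3
time 16.2
tool_pos [494.91 -53.52  89.06]
tcp_rot [179.64   1.55 156.01]
ft_force [ 0.15 -0.19 -1.23]
finger_gap 25.54
[254. 192.] 1955 mean [485.7 -49.5  29.6] rect [491.4 -52.2] [36.2 36.3] 80.2
pin axis [491.3 -51.8] n 247 rel TCP [-3.6  1.7]
```

```bash
python3 -m pendant '[-0.3,-0.4,-2.5,0,20,0,0,-1.5,0,20,0,0,0,0,20]'; python3 -m pendant '[0,0,-2,0,20,0,0,-0.5,0,20]';python3 -m pendant '[-0.5,0,-2,0,20,0,0,0,0,20]'
python3 - <<'E'
from h import *
s=wr('w15',(492,-52)); pin(s)
f=s['frame'][150:235,200:310]
cv2.imwrite('pics/w15c.png',cv2.resize(f,None,fx=7,fy=7,interpolation=cv2.INTER_CUBIC))
E
```

```text
time: 16.45
tool_pos: [494.9, -54.2, 85.1]
tcp_rot: [179.6, 1.6, 156.0]
ft_force: [0.1, 0.4, -1.2]
finger_gap: 25.5
time: 16.62
tool_pos: [495.6, -54.2, 83.3]
tcp_rot: [179.6, 1.7, 156.0]
ft_force: [-2.3, 0.4, 4.7]
finger_gap: 25.8
time: 16.78
tool_pos: [496.2, -54.4, 83.4]
tcp_rot: [179.6, 1.8, 156.0]
ft_force: [-0.8, 0.2, -0.7]
finger_gap: 25.5
time 16.83
tool_pos [496.31 -54.4   83.46]
tcp_rot [179.55   1.81 155.97]
ft_force [-1.96  0.5   2.84]
finger_gap 25.39
[254. 192.] 2058 mean [485.8 -49.4  29.9] rect [491.8 -52.3] [36.1 36.5] 80.2
pin axis [492.5 -52.4] n 333 rel TCP [-3.8  2. ]
```

View pics/w15c.png

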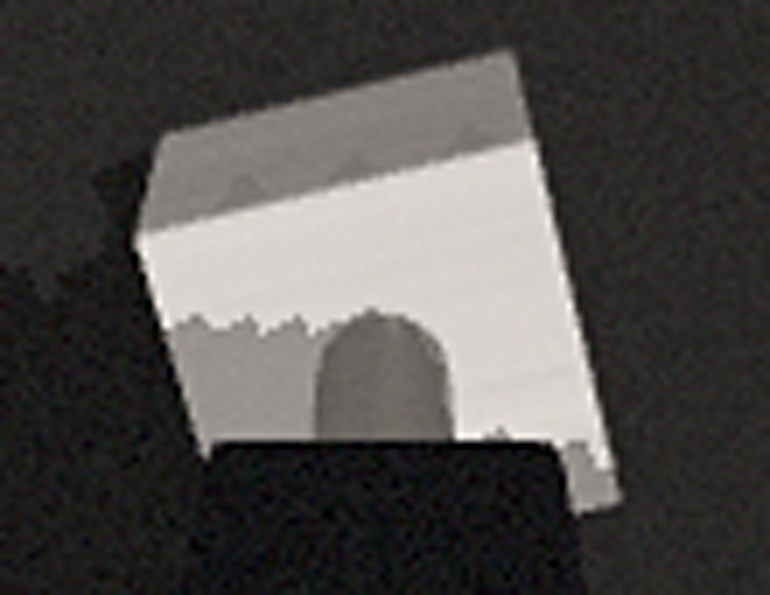

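Block 3: stopped at the mouth again, pin 0.7 mm off axis. Reject. Block 4.

```bash
python3 -m pendant '[-1,0,8,0,20,0,0,6,0,20,-4,-20,0,0,20,-5,-30,0,0,20,-5,-29,0,0,20,-2,-7,0,0,20,0,0,0,0,20,0,0,0,0,20,0,0,0,0,20]'
python3 - <<'E'
from h import *
s=wr('w16',(476,-140)); pin(s)
f=s['frame'][150:235,200:310]
cv2.imwrite('pics/w16c.png',cv2.resize(f,None,fx=7,fy=7,interpolation=cv2.INTER_CUBIC))
E
```

```text
time: 17.58
tool_pos: [479.1, -142.2, 101.0]
tcp_rot: [179.5, 1.9, 156.1]
ft_force: [-0.4, 0.7, -1.5]
finger_gap: 25.4
time 17.63
tool_pos [ 479.17 -141.93  100.98]
tcp_rot [179.51   1.93 156.1 ]
ft_force [ 0.32 -0.21 -1.37]
finger_gap 25.68
[255. 188.] 1872 mean [ 472.  -138.2   29.5] rect [ 475.9 -140.3] [36.1 36.4] 81.3
pin axis [ 475.6 -140.4] n 254 rel TCP [-3.6  1.6]
```

View pics/w16c.png

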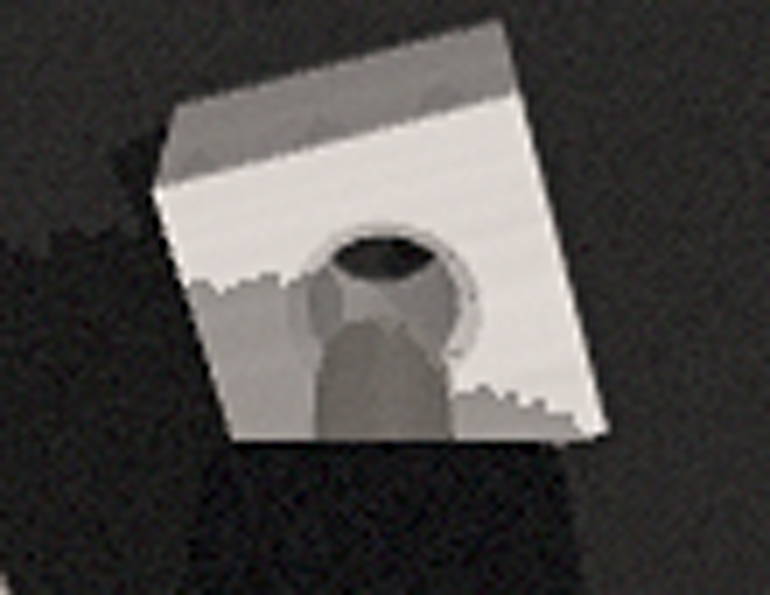

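Block 4 has the wide, chamfered bore, and the pin is aligned with it. Lowering.

```bash
python3 -m pendant '[0,0,-4,0,20,0,0,-5,0,20,0,0,-3,0,20,0,0,0,0,20,0,0,0,0,20]'
python3 - <<'E'
from h import *
s=wr('w17',(476,-140)); pin(s)
E
```

```text
time: 18.05
tool_pos: [479.4, -138.3, 87.0]
tcp_rot: [179.5, 1.9, 156.4]
ft_force: [-0.3, -0.9, -0.7]
finger_gap: 25.5
time 18.1
tool_pos [ 479.31 -138.29   86.95]
tcp_rot [179.47   1.84 156.35]
ft_force [ 0.26 -0.29 -1.57]
finger_gap 25.44
[247. 193.] 1723 mean [ 468.7 -138.4   29.5] rect [ 475.9 -140.3] [36.3 36.5] 81.0
pin axis [ 475.9 -136.4] n 256 rel TCP [-3.4  1.8]
```

```bash
python3 -m pendant '[0,-2.2,0,0,20,0,-1.5,0,0,20,0,0,0,0,20,0,0,0,0,20]'
python3 - <<'E'
from h import *
s=wr('w18',(476,-140)); pin(s)
E
```

```text
time: 18.43
tool_pos: [479.5, -142.3, 87.1]
tcp_rot: [179.5, 1.8, 156.4]
ft_force: [0.6, 0.9, -1.1]
finger_gap: 25.4
time 18.48
tool_pos [ 479.53 -142.35   87.17]
tcp_rot [179.48   1.86 156.37]
ft_force [ 0.44  0.32 -1.45]
finger_gap 25.13
[255. 192.] 1863 mean [ 470.1 -137.5   29.5] rect [ 475.9 -140.4] [36.2 36.3] 81.1
pin axis [ 475.9 -140.5] n 248 rel TCP [-3.6  1.9]
```

```bash
python3 -m pendant '[0,0,-3,0,20,0,0,-2,0,20,0,0,0,0,20]'; python3 -m pendant '[0,0,-3,0,20,0,0,-2,0,20,0,0,0,0,20]'
```

```text
time: 18.73
tool_pos: [479.8, -142.6, 82.1]
tcp_rot: [179.5, 1.9, 156.3]
ft_force: [0.1, -1.3, -1.0]
finger_gap: 25.4
time: 18.98
tool_pos: [479.6, -142.6, 76.3]
tcp_rot: [179.5, 1.9, 156.3]
ft_force: [0.8, 0.6, -0.8]
finger_gap: 25.7
```

Already 7 mm below the stop height with no force: it goes in. Going deeper to be sure.

```bash
python3 -m pendant '[0,0,-4,0,20,0,0,-4,0,20,0,0,0,0,20]'
python3 - <<'E'
from h import *
s=wr('w19',(476,-140)); pin(s)
E
```

```text
time: 19.23
tool_pos: [479.5, -142.5, 67.4]
tcp_rot: [179.5, 1.9, 156.3]
ft_force: [-0.2, -0.1, -1.8]
finger_gap: 25.8
time 19.28
tool_pos [ 479.63 -142.56   67.68]
tcp_rot [179.47   1.89 156.34]
ft_force [ 0.01 -0.07 -1.09]
finger_gap 25.72
[255. 200.] 1939 mean [ 468.3 -136.6   29.5] rect [ 475.8 -140.3] [36.1 36.6] 81.2
pin axis [ 474.5 -140.7] n 413 rel TCP [-5.2  1.9]
```

Block 4 takes the pin (17 mm deep, no force), so it is accepted. Withdrawing and heading to the stand.

```bash
python3 -m pendant '[0,0,8,0,20,0,0,15,0,20,0,0,20,0,20,0,0,20,0,20,14,-8,5,0,20,30,-16,0,0,20,34,-18,0,0,20,34,-18,0,0,20,34,-18,0,0,20,30,-16,0,0,20,8,-3,0,0,20,0,0,0,0,20]';python3 -m pendant '[0,0,0,0,20,0,0,0,0,20]'
python3 - <<'E'
from h import *
s=wr('w20',(669,-244),46,54); pin(s)
E
```

```text
time: 20.28
tool_pos: [671.1, -243.5, 145.8]
tcp_rot: [179.5, 2.1, 156.4]
ft_force: [-0.4, 1.1, -1.2]
finger_gap: 25.3
time: 20.45
tool_pos: [670.7, -243.4, 145.9]
tcp_rot: [179.5, 2.0, 156.4]
ft_force: [-0.1, -0.9, -1.4]
finger_gap: 25.6
time 20.5
tool_pos [ 670.54 -243.28  146.02]
tcp_rot [179.48   2.03 156.4 ]
ft_force [-0.23 -0.04 -1.36]
finger_gap 25.61
[252. 177.] 4931 mean [ 663.9 -241.4   49.6] rect [ 668.8 -243.5] [60.2 60.5] 76.8
pin axis [ 667.3 -241.6] n 254 rel TCP [-3.2  1.7]
```

```bash
python3 -m pendant '[1,-1.5,-8,0,20,0.3,-0.4,-12,0,20,0,0,-10,0,20,0,0,-4,0,20,0,0,0,0,20,0,0,0,0,20]'
python3 - <<'E'
from h import *
s=wr('w21',(669,-244),46,54); pin(s)
f=s['frame'][150:235,200:310]
cv2.imwrite('pics/w21c.png',cv2.resize(f,None,fx=7,fy=7,interpolation=cv2.INTER_CUBIC))
E
```

```text
time: 21.0
tool_pos: [668.5, -243.1, 109.0]
tcp_rot: [179.5, 1.9, 156.4]
ft_force: [0.6, 0.7, -0.8]
finger_gap: 25.9
time 21.05
tool_pos [ 668.46 -243.07  108.99]
tcp_rot [179.47   1.93 156.45]
ft_force [-0.55 -0.28 -1.51]
finger_gap 25.44
[254. 192.] 5388 mean [ 659.8 -239.3   49.6] rect [ 668.8 -243.6] [60.2 61. ] 77.0
pin axis [ 665.  -241.3] n 255 rel TCP [-3.5  1.8]
```

View pics/w21c.png

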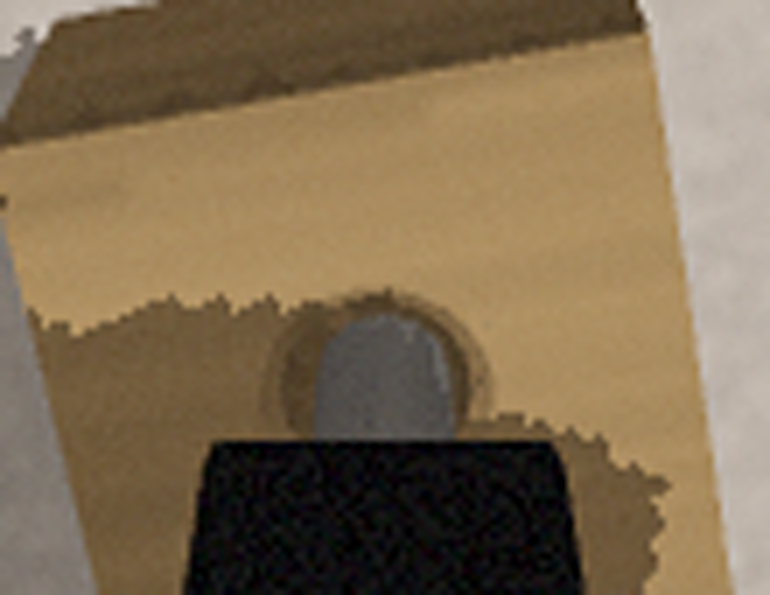

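```bash
python3 -m pendant '[2.5,-1.5,0,0,20,1.3,-0.8,0,0,20,0,0,0,0,20,0,0,0,0,20]'
python3 - <<'E'
from h import *
s=wr('w22',(669,-244),46,54); pin(s)
E
```

```text
time: 21.38
tool_pos: [673.4, -245.9, 110.2]
tcp_rot: [179.5, 2.0, 156.5]
ft_force: [-0.4, 0.8, -1.0]
finger_gap: 25.5
time 21.43
tool_pos [ 673.42 -245.94  110.37]
tcp_rot [179.48   2.04 156.45]
ft_force [ 0.74  0.2  -1.53]
finger_gap 25.56
[255. 186.] 5959 mean [ 661.6 -240.    49.6] rect [ 668.8 -243.5] [60.2 60.8] 76.9
pin axis [ 669.9 -244.1] n 257 rel TCP [-3.5  1.8]
```

Now within 1.2 mm (3 mm clearance). Lowering into the stand.

```bash
python3 -m pendant '[-0.8,0.5,-4,0,20,0,0,-6,0,20,0,0,-5,0,20,0,0,0,0,20]'; python3 -m pendant '[0,0,-5,0,20,0,0,-6,0,20,0,0,0,0,20]'
```

```text
time: 21.77
tool_pos: [673.1, -245.6, 94.8]
tcp_rot: [179.5, 2.1, 156.4]
ft_force: [-0.2, 0.5, -2.2]
finger_gap: 25.4
time: 22.02
tool_pos: [672.5, -245.4, 81.8]
tcp_rot: [179.5, 2.1, 156.4]
ft_force: [0.8, 0.7, -2.0]
finger_gap: 25.5
```

```bash
python3 -m pendant '[0,0,-5,0,20,0,0,-5,0,20,0,0,-3,0,20,0,0,0,0,20]'; python3 -m pendant '[0,0,-2.5,0,20,0,0,-2,0,20,0,0,0,0,20]'
```

```text
time: 22.35
tool_pos: [672.1, -245.2, 66.5]
tcp_rot: [179.5, 2.0, 156.4]
ft_force: [-0.7, 0.5, -0.6]
finger_gap: 25.3
time: 22.6
tool_pos: [673.6, -245.8, 65.9]
tcp_rot: [179.5, 2.2, 156.5]
ft_force: [-1.1, 0.5, -1.9]
finger_gap: 25.5
```

```bash
python3 -m pendant '[0,0,-1.5,0,20,0,0,0,0,60,0,0,0,0,60,0,0,0,0,60,0,0,5,0,60,0,0,15,0,60,0,0,30,0,60,0,0,35,0,60,0,0,20,0,60,-10,10,10,0,60,-20,20,0,0,60,0,0,0,0,60]'
python3 - <<'E'
from h import *
s=wr('w23',(669,-244),46,54); comps(s,95,110,100,(669,-244),40)
s=snap('side','s23',(300,180,420,280),6)
E
```

```text
time: 23.6
tool_pos: [641.1, -214.9, 190.1]
tcp_rot: [179.5, 2.2, 156.4]
ft_force: [-1.8, -1.0, -1.4]
finger_gap: 59.9
time 23.65
tool_pos [ 643.07 -216.8   191.9 ]
tcp_rot [179.5    2.47 156.36]
ft_force [ 0.49 -0.73  0.17]
finger_gap 60.29
[238. 200.] 2787 mean [ 662.6 -239.6   49.6] rect [ 668.7 -243.5] [60.3 60.7] 76.9
[234. 235.] 1027 mean [ 669.4 -243.6  100.5] rect [ 670.9 -244.6] [25.4 26.3] 66.0
```

View pics/s23.png

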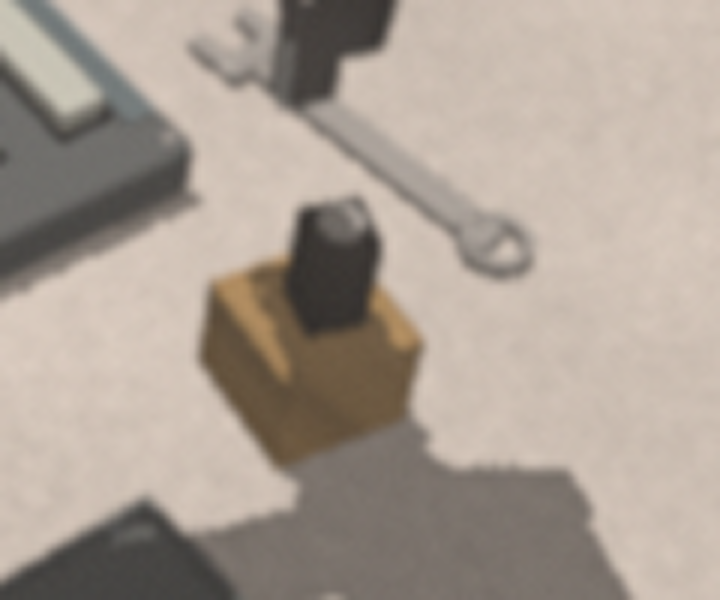

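Side view: the gauge sits upright, handle flush on the stand. Its top is at 100.5, the same as at the start. Rechecking the blocks.

Run:
```python
from h import *
s=snap('top','t24',None,1.5); comps(s,25,34,100,(490,0),210)
```

```text
[257. 174.] 1795 mean [641.9 -22.4  30.8] rect [649.7 -25.3] [219.3  95.7] 83.6
[235. 221.] 155 mean [509.7  43.6  30.6] rect [510.1  43.8] [36.  35.8] 10.7
[204. 224.] 155 mean [502.2 128.4  30.7] rect [502.5 128.4] [35.9 35.7] 73.6
[270. 226.] 147 mean [493.5 -53.5  30.6] rect [493.3 -53.9] [35.9 35.8] 79.9
[260. 261.] 142 mean [396.2 -24.   30.5] rect [396.5 -24. ] [35.7 35.6] 80.4
```

View pics/t24.png

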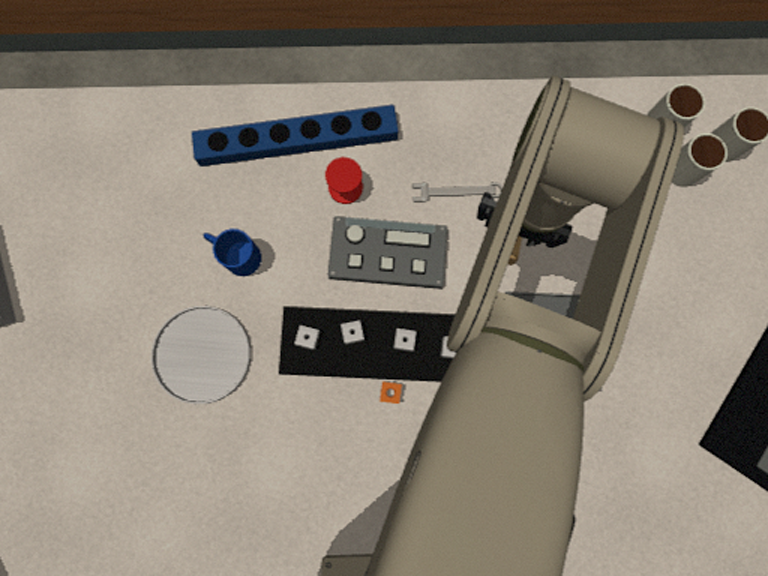

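```bash
python3 -m pendant '[-15,7,0,0.06,60,-28,12,-10,0.07,60,-30,14,-20,0.07,60,-30,14,-20,0.06,60,-30,14,-10,0,60,-26,11,0,0,60,-6,3,0,0,60,0,0,0,0,60,0,0,0,0,60]'
python3 - <<'E'
from h import *
s=wr('w25',(476,-140))
E
```

```text
time: 24.5
tool_pos: [477.1, -145.4, 130.5]
tcp_rot: [179.6, 2.8, 171.8]
ft_force: [-0.8, -0.6, 0.1]
finger_gap: 60.1
time 24.55
tool_pos [ 477.62 -145.67  130.79]
tcp_rot [179.58   2.78 171.8 ]
ft_force [0.37 0.15 0.26]
finger_gap 59.98
[260. 178.] 1920 mean [ 474.  -139.9   29.5] rect [ 474.7 -139.8] [36.1 37. ] 81.3
```

```bash
python3 -m pendant '[0,4,-20,0,60,0,0,-35,0,60,0,0,-25,0,60,0,0,-10,0,60,0,0,0,0,60,0,0,0,0,60]'
```

```text
time: 25.05
tool_pos: [489.2, -147.4, 45.0]
tcp_rot: [179.8, 3.6, 171.7]
ft_force: [-0.3, 0.1, 0.4]
finger_gap: 60.0
```

```bash
python3 -m pendant '[-6,4,-3,0,60,-5,2,-5,0,60,0,0,-5,0,60,0,0,0,0,60,0,0,0,0,60]'
```

```text
time: 25.47
tool_pos: [481.4, -142.7, 36.3]
tcp_rot: [179.9, 4.0, 171.7]
ft_force: [-0.2, -0.2, 0.5]
finger_gap: 60.2
```

```bash
python3 -m pendant '[-3,1,-8,0,60,-2,0.5,-8,0,60,-1,0,-6,0,60,-1,0,-4,0,60,0,0,0,0,60]'
```

```text
time: 25.88
tool_pos: [474.3, -141.3, 8.8]
tcp_rot: [180.0, 4.2, 171.7]
ft_force: [-0.4, 0.2, -0.5]
finger_gap: 59.9
```

```bash
python3 -m pendant '[1,0,-2,0,60,0,0,-1,0,45,0,0,0,0,30,0,0,0,0,30,0,0,0,0,30,0,0,0,0,30]' 60
```

```text
time: 26.38
tool_pos: [475.5, -141.4, 5.3]
tcp_rot: [179.9, 4.1, 171.7]
ft_force: [0.1, -0.3, -2.1]
finger_gap: 35.0
```

```bash
python3 -m pendant '[0,0,8,0,30,0,0,20,0,30,0,-10,25,0,30,2,-30,10,0,30,2,-36,0,0,30,2,-36,0,0,30,2,-36,0,0,30,2,-28,0,0,30,0,-8,0,0,30,0,0,0,0,30,0,0,0,0,30]'; python3 -c "
from h import *
snap('wrist','w26')"
```

```text
time: 27.3
tool_pos: [484.3, -332.9, 78.0]
tcp_rot: [-179.9, 4.3, 171.9]
ft_force: [0.1, -0.1, -1.0]
finger_gap: 34.8
```

View pics/w26.png

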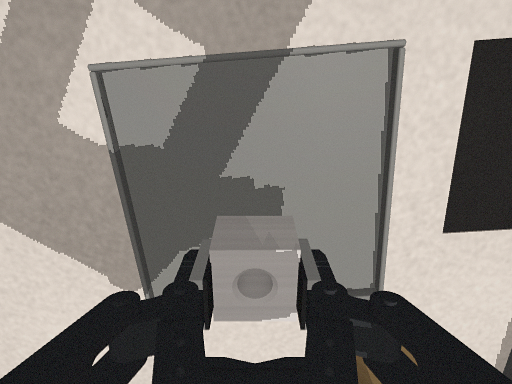

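Block 4 is held between the pads, over the middle of the tray. Lowering.

```bash
python3 -m pendant '[0,0,-15,0,30,-1,0,-20,0,30,-1,0,-12,0,30,0,0,-5,0,30,0,0,0,0,30,0,0,0,0,30]'
```

```text
time: 27.85
tool_pos: [483.1, -324.2, 25.0]
tcp_rot: [180.0, 4.2, 172.3]
ft_force: [-0.4, 0.1, -1.4]
finger_gap: 34.9
```

```bash
python3 -m pendant '[0,-4,-6,0,30,0,-2,-5,0,30,0,0,-3,0,30,0,0,0,0,30]'
```

```text
time: 28.18
tool_pos: [484.6, -331.0, 12.1]
tcp_rot: [-179.9, 4.4, 172.4]
ft_force: [0.1, -1.0, -1.1]
finger_gap: 35.1
```

```bash
python3 -m pendant '[0,0,-2,0,30,0,0,-1,0,30,0,0,0,0,30]'; python3 -m pendant '[0,0,0,0,55,0,0,0,0,55,0,0,0,0,55]'
```

```text
time: 28.43
tool_pos: [484.9, -331.8, 9.3]
tcp_rot: [-179.9, 4.4, 172.4]
ft_force: [-0.4, 0.1, -0.5]
finger_gap: 35.4
time: 28.68
tool_pos: [485.4, -332.2, 10.0]
tcp_rot: [-179.9, 4.5, 172.4]
ft_force: [-0.1, -1.0, 0.3]
finger_gap: 54.9
```

```bash
python3 -m pendant '[0,0,15,0,60,0,0,30,0,60,-1,5,35,0,60,0,25,20,-0.02,60,1,38,0,-0.02,60,1,38,0,0,60,1,38,0,0,60,1,38,0,0,60,1,38,0,0,60,1,30,0,0,60,0,12,0,0,60,0,0,0,0,60]'; python3 -m pendant '[0,0,0,0,60,0,0,0,0,60]'
python3 - <<'E'
from h import *
s=wr('w27',(492,-53))
s=snap('top','t27',None,1.5); comps(s,22,38,50,(485,-334),90); comps(s,25,34,100,(490,0),180)
E
```

```text
time: 29.68
tool_pos: [490.2, -61.3, 119.9]
tcp_rot: [-179.9, 5.2, 169.6]
ft_force: [0.5, 0.1, -0.6]
finger_gap: 60.0
time: 29.85
tool_pos: [490.6, -60.8, 120.6]
tcp_rot: [-179.9, 5.2, 169.8]
ft_force: [-1.0, 0.2, -0.1]
finger_gap: 60.1
time 29.9
tool_pos [490.66 -61.2  120.65]
tcp_rot [-179.85    5.24  169.76]
ft_force [-0.3  -0.44 -0.11]
finger_gap 60.21
[267. 181.] 2213 mean [490.6 -51.9  29.6] rect [491.6 -52.1] [36.1 36.9] 80.1
[370. 226.] 169 mean [ 486.  -331.9   33.3] rect [ 486.4 -332.4] [36.5 36.2] 83.8
[256. 178.] 1143 mean [629.8 -19.   30.7] rect [634.7 -23.4] [219.5  65.4] 83.5
[235. 221.] 152 mean [509.9  44.4  30.7] rect [510.2  44. ] [36.2 35.4] 10.0
[204. 224.] 157 mean [502.6 128.4  30.7] rect [502.5 128.4] [36.2 35.8] 73.8
[260. 261.] 140 mean [396.5 -23.8  30.4] rect [396.5 -24. ] [35.7 35.6] 80.4
```

View pics/t27.png

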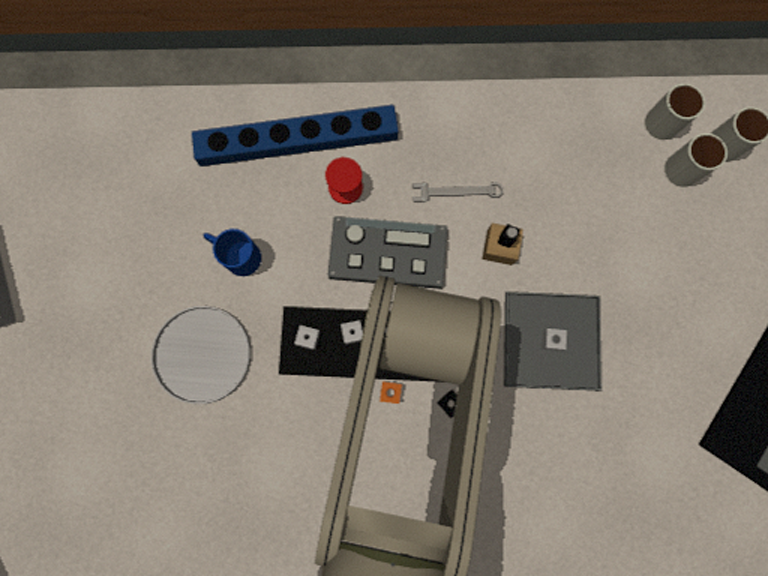

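Block 4 lies flat in the tray (top z 33.3, centre 486,-332). The tool tilt has crept to 5°, so I'll turn the hand half round (same grasp). That reverses the tilt.

```bash
python3 -m pendant '[0,0,0,-0.12,60,0,0,0,-0.12,60,0,0,0,-0.12,60,0,0,0,-0.12,60,0,0,0,-0.12,60,0,0,0,-0.12,60,0,0,0,-0.12,60,0,0,0,-0.12,60,0,0,0,-0.12,60,0,0,0,-0.12,60,0,0,0,-0.12,60,0,0,0,-0.12,60]'; python3 -m pendant '[0,0,0,-0.12,60,0,0,0,-0.12,60,0,0,0,-0.12,60,0,0,0,-0.12,60,0,0,0,-0.12,60,0,0,0,-0.12,60,0,0,0,-0.12,60,0,0,0,-0.12,60,0,0,0,-0.12,60,0,0,0,-0.12,60,0,0,0,-0.12,60,0,0,0,-0.12,60]'
```

```text
time: 30.95
tool_pos: [489.9, -77.3, 119.4]
tcp_rot: [-179.7, 5.3, 84.0]
ft_force: [0.0, 0.5, 0.6]
finger_gap: 59.7
time: 31.95
tool_pos: [489.5, -93.1, 117.2]
tcp_rot: [-179.6, 5.6, -2.0]
ft_force: [0.2, 0.5, -0.2]
finger_gap: 60.2
```

```bash
python3 -m pendant '[0,15,-10,-0.07,60,0,15,-15,-0.07,60,0,9,-15,0,60,0,0,-5,0,60,0,0,0,0,60,0,0,0,0,60]'
python3 - <<'E'
from h import *
s=wr('w28',(492,-53))
E
```

```text
time: 32.45
tool_pos: [490.4, -61.7, 71.1]
tcp_rot: [-179.7, 5.5, -11.6]
ft_force: [0.0, 0.3, 1.1]
finger_gap: 60.1
time 32.5
tool_pos [490.52 -61.9   71.32]
tcp_rot [-179.7     5.49  -11.62]
ft_force [-0.06  0.03 -0.6 ]
finger_gap 60.14
[239. 214.] 3196 mean [492.9 -52.5  29.6] rect [491.5 -52.1] [36.1 37.7] 80.4
```

View pics/w28.png

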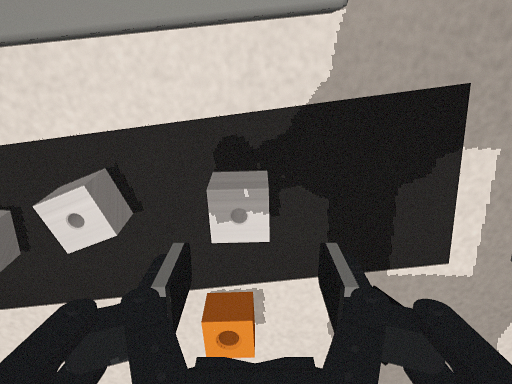

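```bash
python3 -m pendant '[0,5,-12,0.02,60,0,3,-15,0,60,0,0,-12,0,60,0,0,-4,0,60,0,0,0,0,60,0,0,0,0,60]'
```

```text
time: 33.0
tool_pos: [492.9, -55.9, 27.8]
tcp_rot: [-179.7, 5.2, -10.3]
ft_force: [-0.2, -0.1, -0.5]
finger_gap: 60.1
```

```bash
python3 -m pendant '[-1,1.5,-8,0,60,0,0.5,-8,0,60,0,0,-5,0,60,0,0,-1,0,60,0,0,0,0,60]'
```

```text
time: 33.42
tool_pos: [492.9, -54.1, 4.9]
tcp_rot: [-179.7, 5.0, -10.3]
ft_force: [-0.3, -0.4, 0.0]
finger_gap: 60.0
```

```bash
python3 -m pendant '[0,0,0,0,45,0,0,0,0,30,0,0,0,0,30,0,0,0,0,30,0,0,0,0,30,0,0,8,0,30,0,0,25,0,30,0,0,35,0,30,0,0,20,0,30,0,0,10,0,30]'; python3 -c "
from h import *
snap('wrist','w29')"
```

```text
time: 34.25
tool_pos: [488.4, -53.1, 104.6]
tcp_rot: [-179.7, 5.6, -10.3]
ft_force: [0.1, 0.4, -1.4]
finger_gap: 35.3
```

View pics/w29.png

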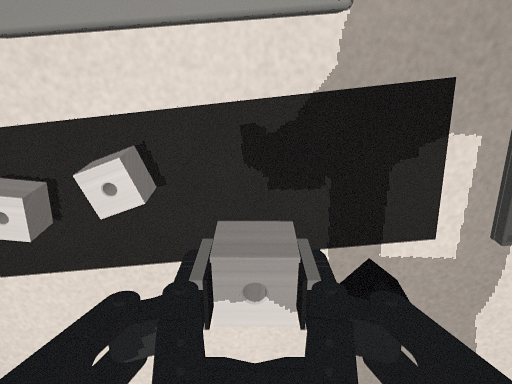

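Block 3 is held. Carrying it to the pan; the three blocks will go in a line along x.

```bash
python3 -m pendant '[2,20,4,0.04,30,4,36,4,0.05,30,4,38,4,0.05,30,4,38,4,0.03,30,4,38,4,0,30,4,38,4,0,30,4,38,4,0,30,4,38,4,0,30,4,38,4,0,30,4,36,0,0,30,2,20,0,0,30,0,0,0,0,30]'; python3 -m pendant '[0,0,0,0,30,0,0,0,0,30]'
```

```text
time: 35.3
tool_pos: [525.4, 339.9, 135.8]
tcp_rot: [-179.9, 5.5, -0.4]
ft_force: [-0.1, 0.5, -1.5]
finger_gap: 34.8
time: 35.47
tool_pos: [524.0, 340.4, 133.1]
tcp_rot: [180.0, 5.7, -0.3]
ft_force: [-0.4, -0.5, -1.6]
finger_gap: 34.6
```

```bash
python3 -m pendant '[0,-5,-18,0,30,0,-5,-30,0,30,0,-1,-28,0,30,0,0,-18,0,30,0,0,-8,0,30,0,0,0,0,30,0,0,0,0,30]'
```

```text
time: 36.05
tool_pos: [524.5, 318.8, 27.1]
tcp_rot: [179.8, 5.7, -0.8]
ft_force: [0.4, -0.0, -0.5]
finger_gap: 35.0
```

```bash
python3 -m pendant '[1,5,-5,0,30,1,3,-6,0,30,0,0,-3,0,30,0,0,0,0,30]'
```

```text
time: 36.38
tool_pos: [529.8, 327.9, 16.5]
tcp_rot: [-180.0, 5.4, -0.9]
ft_force: [0.4, 0.3, -1.3]
finger_gap: 35.1
```

```bash
python3 -m pendant '[-0.5,0,-4,0,30,0,0,-2.5,0,30,0,0,0,0,30]'; python3 -m pendant '[0,0,-1,0,30,0,0,0,0,55,0,0,0,0,55,0,0,0,0,55]'
```

```text
time: 36.63
tool_pos: [530.4, 329.1, 10.9]
tcp_rot: [-179.9, 5.2, -0.8]
ft_force: [1.4, -0.2, -1.1]
finger_gap: 35.1
time: 36.97
tool_pos: [530.7, 329.4, 10.4]
tcp_rot: [-179.9, 5.2, -0.8]
ft_force: [0.4, 0.3, 0.0]
finger_gap: 55.3
```

```bash
python3 -m pendant '[0,0,15,0,60,0,0,30,0,60,0,-8,35,0,60,-2,-30,20,0.06,60,-3,-39,0,0.06,60,-3,-39,0,0.06,60,-3,-39,0,0.02,60,-3,-39,0,0,60,-3,-39,0,0,60,-3,-32,0,0,60,-1,-8,0,0,60,0,0,0,0,60]';python3 -m pendant '[0,0,0,0,60,0,0,0,0,60]'
python3 - <<'E'
from h import *
s=wr('w30',(509,45),R=80)
s=snap('top','t30',None,1.5); comps(s,22,38,50,(477,329),92);comps(s,25,34,50,(490,0),180)
E
```

```text
time: 37.97
tool_pos: [510.0, 47.0, 132.5]
tcp_rot: [179.9, 4.1, 11.5]
ft_force: [-0.2, 0.6, 0.5]
finger_gap: 60.3
time: 38.13
tool_pos: [510.9, 47.5, 134.5]
tcp_rot: [179.9, 4.0, 11.4]
ft_force: [0.3, 1.2, 0.1]
finger_gap: 60.1
time 38.18
tool_pos [511.02  47.9  134.56]
tcp_rot [179.89   3.97  11.41]
ft_force [0.8  0.25 0.67]
finger_gap 60.07
[162. 173.] 688 mean [502.5 117.8  29.6] rect [497.7 120.9] [17.1 37.1] 74.9
[256. 182.] 1962 mean [509.1  45.8  29.7] rect [508.3  45.5] [36.6 35.9] 10.5
[133. 216.] 178 mean [529.7 325.7  33.7] rect [529.9 326.9] [37.  34.5] 89.6
[275. 180.] 536 mean [622.  -72.4  30.7] rect [628.1 -78. ] [109.6  64.3] 82.6
[236. 223.] 90 mean [502.3  41.3  30.8] rect [503.9  42.6] [24.2 35.6] 12.7
[204. 225.] 121 mean [498.5 128.9  30.6] rect [501.6 129.1] [36.1 34.3] 74.7
[264. 262.] 74 mean [395.4 -33.9  30.7] rect [395.5 -33.9] [16.7 35.2] 88.2
[299. 266.] 82 mean [ 380.2 -128.5   30.4] rect [ 379.9 -129.9] [21.1 35.3] 41.7
```

View pics/t30.png

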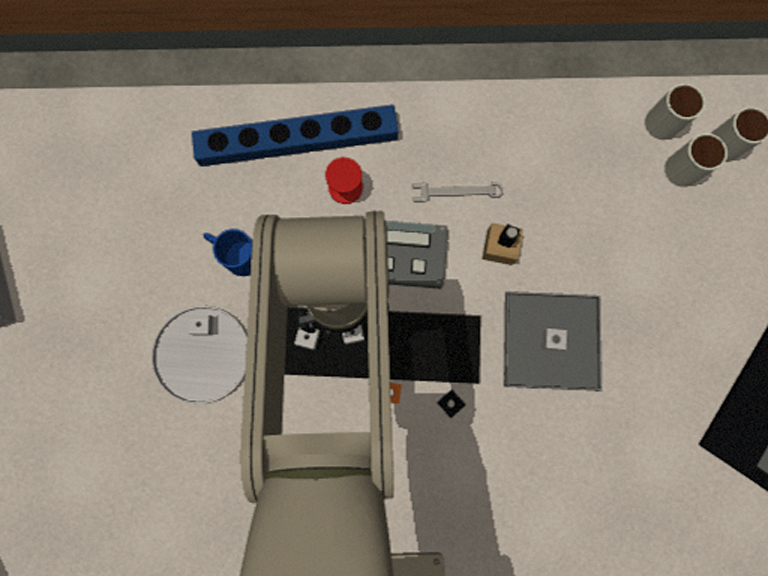

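View pics/w30.png

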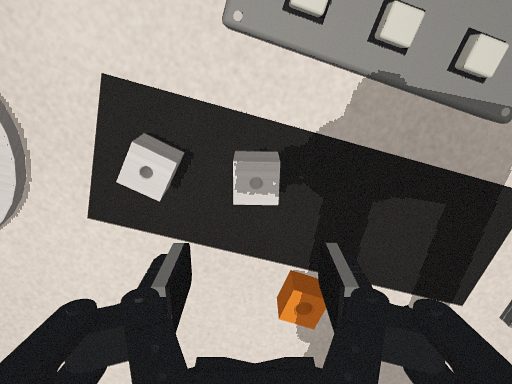

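Block 3 lies flat in the pan at (530,327), top z 33.7. Block 2 is where it was. Picking block 2.

```bash
python3 -m pendant '[-1,-2,-18,-0.015,60,-1,-1,-30,0,60,0,0,-30,0,60,0,0,-18,0,60,0,0,-8,0,60,0,0,0,0,60,0,0,0,0,60]'
```

```text
time: 38.82
tool_pos: [510.4, 54.0, 28.2]
tcp_rot: [180.0, 3.8, 11.3]
ft_force: [0.6, 0.4, 0.8]
finger_gap: 59.9
```

```bash
python3 -m pendant '[-0.5,-5,0,0,60,-0.5,-4,0,0,60,0,0,0,0,60,0,0,0,0,60]'
```

```text
time: 39.15
tool_pos: [512.2, 45.2, 32.4]
tcp_rot: [179.9, 3.5, 11.4]
ft_force: [1.1, 0.8, 0.3]
finger_gap: 59.7
```

```bash
python3 -m pendant '[-2,-0.5,-8,0,60,-1.5,0,-10,0,60,0,0,-7,0,60,0,0,-1,0,60,0,0,0,0,60]'
```

```text
time: 39.57
tool_pos: [509.9, 44.0, 5.6]
tcp_rot: [179.9, 3.2, 11.3]
ft_force: [-0.3, -0.2, -1.4]
finger_gap: 60.1
```

```bash
python3 -m pendant '[0,0,0,0,45,0,0,0,0,30,0,0,0,0,30,0,0,0,0,30,0,0,0,0,30,0,0,8,0,30,0,0,25,0,30,0,0,35,0,30,0,0,20,0,30,0,0,10,0,30]'; python3 -m pendant '[-2,15,2,-0.05,30,-5,36,3,-0.05,30,-5,38,3,-0.05,30,-5,38,3,-0.04,30,-5,38,3,0,30,-5,38,3,0,30,-4,38,3,0,30,-3,30,0,0,30,0,10,0,0,30,0,0,0,0,30,0,0,0,0,30]'; python3 -c "
from h import *
snap('wrist','w31')"
```

```text
time: 40.4
tool_pos: [504.5, 44.3, 104.2]
tcp_rot: [180.0, 3.9, 11.3]
ft_force: [0.3, 0.3, -0.8]
finger_gap: 35.2
time: 41.32
tool_pos: [469.6, 336.2, 131.7]
tcp_rot: [179.9, 3.3, -0.4]
ft_force: [-0.2, -0.5, -1.1]
finger_gap: 35.0
```

View pics/w31.png

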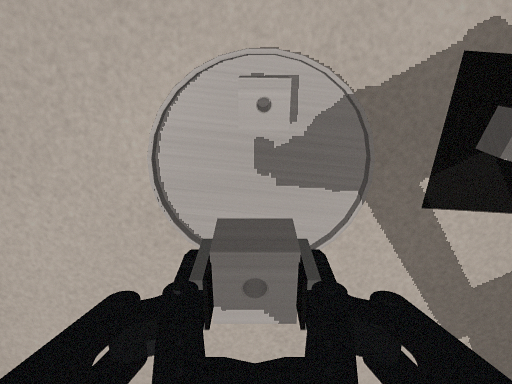

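Block 2 held over the pan. Block 3 is visible flat at (265,103). Lowering at the centre.

```bash
python3 -m pendant '[2,-2,-18,0,30,2,-2,-28,0,30,0,0,-28,0,30,0,0,-18,0,30,0,0,-6,0,30,0,0,0,0,30,0,0,0,0,30]'
```

```text
time: 41.95
tool_pos: [477.5, 320.4, 32.1]
tcp_rot: [179.8, 3.1, -1.0]
ft_force: [-0.1, 0.1, -0.6]
finger_gap: 35.3
```

```bash
python3 -m pendant '[-1,4,-6,0,30,-0.5,3,-8,0,30,0,0,-3,0,30,0,0,0,0,30]'
```

```text
time: 42.28
tool_pos: [479.2, 328.3, 18.1]
tcp_rot: [-180.0, 2.8, -1.1]
ft_force: [0.5, -0.1, -0.8]
finger_gap: 34.9
```

```bash
python3 -m pendant '[-2,0,-4,0,30,-1,0,-3.5,0,30,0,0,0,0,30]'; python3 -m pendant '[0,0,-1.5,0,30,0,0,0,0,55,0,0,0,0,55,0,0,0,0,55]'
```

```text
time: 42.53
tool_pos: [476.6, 329.3, 11.1]
tcp_rot: [-179.9, 2.7, -1.1]
ft_force: [-0.5, 0.4, -0.9]
finger_gap: 34.7
time: 42.87
tool_pos: [476.6, 329.7, 9.8]
tcp_rot: [-179.9, 2.7, -1.1]
ft_force: [-0.5, -0.2, -0.4]
finger_gap: 55.1
```

```bash
python3 -m pendant '[0,0,15,0,60,0,0,30,0,60,1,-8,35,-0.04,60,3,-30,20,-0.08,60,5,-37,0,-0.08,60,5,-37,0,-0.06,60,5,-37,0,0,60,4,-32,0,0,60,2,-12,0,0,60,0,0,0,0,60,0,0,0,0,60]'
python3 - <<'E'
from h import *
s=wr('w32',(501,130),R=80)
s=snap('top','t32',None,1.5); comps(s,22,38,50,(477,329),92);comps(s,25,34,50,(490,100),80)
E
```

```text
time: 43.78
tool_pos: [502.9, 128.7, 118.7]
tcp_rot: [-179.6, 2.3, -16.5]
ft_force: [0.4, 0.2, 0.3]
finger_gap: 59.9
time 43.83
tool_pos [502.89 129.11 118.66]
tcp_rot [-179.64    2.25  -16.5 ]
ft_force [-0.89 -0.53  0.19]
finger_gap 60.16
[254. 193.] 2177 mean [501.3 130.   29.7] rect [500.5 130.3] [36.  36.7] 73.9
```

View pics/w32.png

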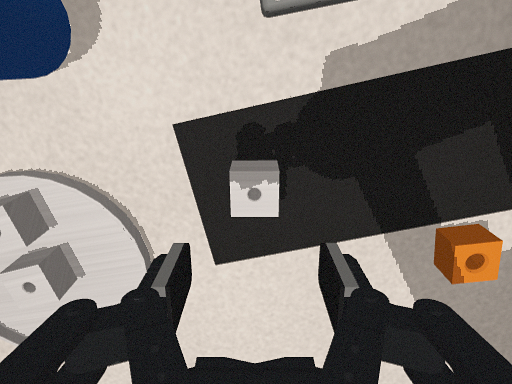

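```bash
python3 -m pendant '[0,0,-15,0,60,0,0,-28,0,60,0,0,-25,0,60,0,0,-12,0,60,0,0,-3,0,60,0,0,0,0,60,0,0,0,0,60]'
```

```text
time: 44.47
tool_pos: [502.5, 138.8, 34.1]
tcp_rot: [-179.4, 2.2, -15.8]
ft_force: [0.2, -0.3, 0.0]
finger_gap: 60.3
```

```bash
python3 -m pendant '[-0.5,-5,0,-0.01,60,0,-4,-2,0,60,0,0,-2,0,60,0,0,0,0,60]'
```

```text
time: 44.8
tool_pos: [504.4, 130.4, 33.5]
tcp_rot: [-179.3, 1.9, -16.4]
ft_force: [0.1, -0.5, 0.1]
finger_gap: 59.9
```

```bash
python3 -m pendant '[-2,-0.5,-8,0,60,-1,0,-10,0,60,0,0,-8,0,60,0,0,-2,0,60,0,0,0,0,60]'
```

```text
time: 45.22
tool_pos: [501.9, 129.4, 3.6]
tcp_rot: [-179.2, 1.7, -16.4]
ft_force: [-0.5, -0.2, -0.3]
finger_gap: 59.9
```

```bash
python3 -m pendant '[0,0,0,0,45,0,0,0,0,30,0,0,0,0,30,0,0,0,0,30,0,0,0,0,30,0,0,8,0,30,0,0,25,0,30,0,0,35,0,30,0,0,20,0,30,0,0,10,0,30]'; python3 -m pendant '[-4,12,3,0.06,30,-11,30,4,0.08,30,-13,34,4,0.08,30,-13,34,4,0.05,30,-13,34,4,0,30,-12,32,3,0,30,-7,14,0,0,30,0,0,0,0,30,0,0,0,0,30,0,0,0,0,30]'; python3 -c "
from h import *
snap('wrist','w33')"
```

```text
time: 46.05
tool_pos: [496.7, 128.8, 102.3]
tcp_rot: [-179.5, 2.3, -16.4]
ft_force: [0.7, 0.8, -0.6]
finger_gap: 34.9
time: 46.88
tool_pos: [422.9, 325.9, 132.6]
tcp_rot: [-179.3, 1.6, -0.3]
ft_force: [-0.2, -0.9, -0.3]
finger_gap: 35.1
```

View pics/w33.png

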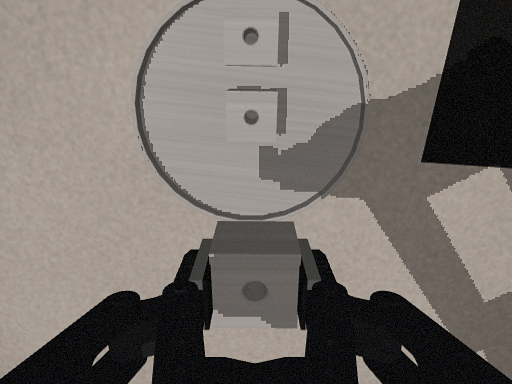

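Blocks 2 and 3 lie in the pan in line, and block 1 is held. Lowering into the near slot.

```bash
python3 -m pendant '[1,5,-18,0,30,1,2,-28,0,30,0,0,-28,0,30,0,0,-18,0,30,0,0,-6,0,30,0,0,0,0,30,0,0,0,0,30]'
```

```text
time: 47.52
tool_pos: [430.5, 325.3, 32.7]
tcp_rot: [-179.3, 1.4, -1.0]
ft_force: [-0.1, 0.1, -1.1]
finger_gap: 35.3
```

```bash
python3 -m pendant '[-3.5,2,-3,0,30,-3,1,-6,0,30,-1,0,-4,0,30,0,0,0,0,30,0,0,0,0,30]'
```

```text
time: 47.93
tool_pos: [425.7, 329.5, 23.4]
tcp_rot: [-179.1, 1.1, -1.1]
ft_force: [0.5, 0.1, -0.7]
finger_gap: 34.9
```

```bash
python3 -m pendant '[-2,0,-6,0,30,-1,0,-6,0,30,0,0,0,0,30]'; python3 -m pendant '[0,0,-3,0,30,0,0,0,0,30]'
```

```text
time: 48.18
tool_pos: [423.2, 330.3, 11.6]
tcp_rot: [-179.0, 1.0, -1.0]
ft_force: [-0.3, -0.4, -1.6]
finger_gap: 34.8
time: 48.35
tool_pos: [422.8, 330.2, 7.8]
tcp_rot: [-179.0, 1.0, -1.0]
ft_force: [-1.4, -0.5, -1.4]
finger_gap: 34.8
```

```bash
python3 -m pendant '[0,0,0,0,55,0,0,0,0,55,0,0,0,0,55,0,0,15,0,55,0,0,30,0,55,0,0,35,0,55,5,-10,25,0,20,20,-30,5,0,0,20,-30,0,0,0,20,-30,0,0,0,20,-30,0,0,0,10,-15,0,0,0]';python3 -m pendant '[23,-34,0,0,0,23,-34,0,0,0,23,-34,0,0,0,23,-34,0,0,0,23,-34,0,0,0,20,-30,0,0,0,5,-8,0,0,0,0,0,0,0,0]'
```

```text
time: 49.35
tool_pos: [519.1, 182.6, 126.7]
tcp_rot: [-178.9, 0.7, -0.5]
ft_force: [0.6, 0.1, -0.0]
finger_gap: -0.2
time: 50.02
tool_pos: [663.9, -36.3, 130.0]
tcp_rot: [-179.0, 0.2, -0.8]
ft_force: [0.8, 0.3, -0.4]
finger_gap: -0.1
```

Run:
```python
from h import *
st()
s=snap('top','t34',None,1.5); 
print('pan');comps(s,20,40,50,(477,329),92);print('tray');comps(s,20,40,50,(485,-334),92)
print('gauge');comps(s,60,108,20,(670,-245),40)
s=snap('side','s34',None,1.5)
```

```text
time 50.02
tool_pos [663.94 -36.26 129.98]
tcp_rot [-178.96    0.24   -0.75]
ft_force [ 0.77  0.25 -0.42]
finger_gap -0.06
pan
[133. 216.] 181 mean [529.8 325.6  33.9] rect [529.9 326.9] [37.4 34.7] 89.5
[133. 235.] 185 mean [477.3 325.5  34. ] rect [478.5 327. ] [37.7 36. ] 88.4
[132. 254.] 204 mean [424.2 326.3  33.5] rect [424.1 327.7] [37.1 35.5] 88.9
tray
[370. 226.] 178 mean [ 485.9 -331.8   33.3] rect [ 486.5 -332.8] [36.4 36.1] 84.9
gauge
[339. 157.] 144 mean [ 669.2 -243.3   93.8] rect [ 672.1 -245.7] [26.  26.4] 66.9
```

View pics/t34.png

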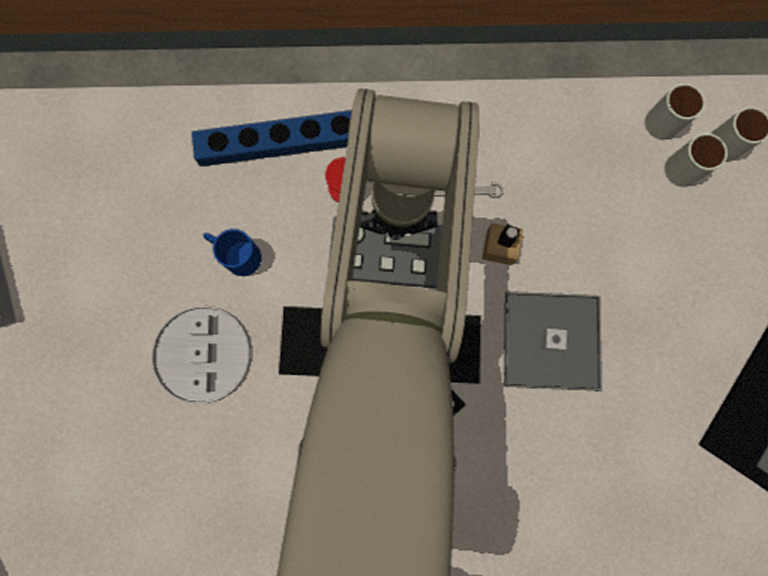

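View pics/s34.png

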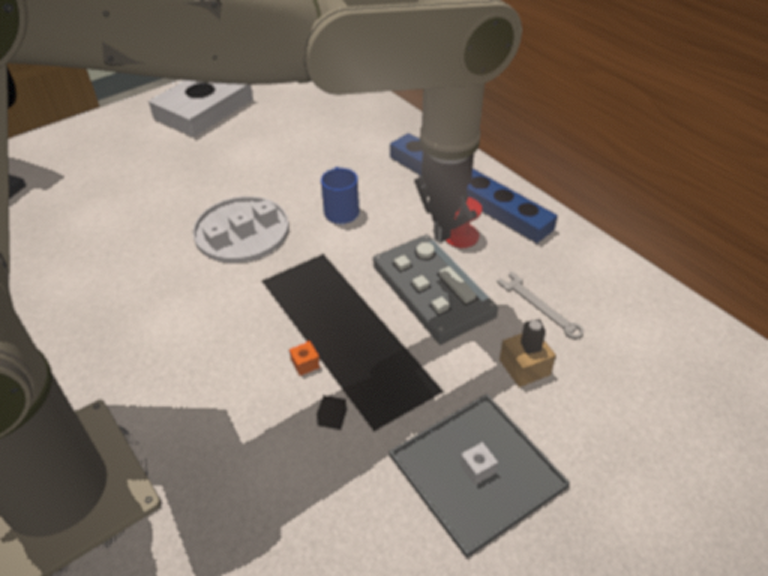

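All blocks are flat in their places: three in the pan at (202,325/352/382) and one in the tray at (556,339). The gauge is home at (510,237). Now the closing keys, starting with the bar.

```bash
python3 -m pendant '[8,-12,-10,0,0,9,-12,-20,0,0,2,-2,-15,0,0,0,0,-10,0,0,0,0,0,0,0,0,0,0,0,0]'
```

```text
time: 50.62
tool_pos: [678.9, -49.1, 73.8]
tcp_rot: [-178.7, 0.4, -0.1]
ft_force: [-0.2, -0.4, 0.7]
finger_gap: -0.1
```

```bash
python3 -m pendant '[3,-7,-5,0,0,2,-6,-8,0,0,0,-1,-5,0,0,0,0,0,0,0,0,0,0,0,0]'
```

```text
time: 51.03
tool_pos: [684.5, -61.9, 56.4]
tcp_rot: [-178.7, 0.2, 0.0]
ft_force: [0.6, -0.7, 0.6]
finger_gap: 0.1
```

```bash
python3 -m pendant '[-0.5,-1,-6,0,0,0,0,-5,0,0,0,0,-4,0,0,0,0,-2,0,0]'; python3 -m pendant '[0,0,-2.5,0,0,0,0,-1,0,0]'
```

```text
time: 51.37
tool_pos: [685.3, -63.5, 39.6]
tcp_rot: [-178.8, 0.1, -0.0]
ft_force: [-1.3, 0.4, 3.0]
finger_gap: -0.1
time: 51.53
tool_pos: [685.3, -63.5, 36.1]
tcp_rot: [-178.8, 0.1, -0.0]
ft_force: [-2.5, -0.0, 6.6]
finger_gap: 0.1
```

Bar pressed (z 36.1, 6.6 N). Right square next.

```bash
python3 -m pendant '[0,0,10,0,0,0,0,18,0,0,-10,-4,5,0,0,-20,-7,0,0,0,-18,-6,0,0,0,-6,-2,0,0,0,0,0,0,0,0,0,0,0,0,0,0,0,0,0,0]'
```

```text
time: 52.28
tool_pos: [631.8, -82.2, 75.4]
tcp_rot: [-178.8, -0.2, 0.1]
ft_force: [0.7, -0.5, -0.4]
finger_gap: 0.4
```

```bash
python3 -m pendant '[-1.5,-0.5,-10,0,0,0,0,-10,0,0,0,0,-5,0,0,0,0,0,0,0]';  python3 -m pendant '[0,0,0,0,0]'
```

```text
time: 52.62
tool_pos: [632.1, -81.8, 47.7]
tcp_rot: [-178.8, -0.3, 0.1]
ft_force: [-1.1, 0.3, 0.0]
finger_gap: -0.1
time: 52.7
tool_pos: [631.6, -81.6, 46.4]
tcp_rot: [-178.8, -0.2, 0.1]
ft_force: [0.4, 0.2, 0.1]
finger_gap: -0.1
```

```bash
python3 -m pendant '[-0.5,-0.5,-4,0,0,0,0,-3,0,0]';  python3 -m pendant '[0,0,-2,0,0,0,0,-1.5,0,0]'
```

```text
time: 52.87
tool_pos: [631.4, -82.0, 38.9]
tcp_rot: [-178.8, -0.2, 0.1]
ft_force: [-2.2, 0.0, 3.2]
finger_gap: -0.0
time: 53.03
tool_pos: [631.4, -82.1, 35.8]
tcp_rot: [-178.8, -0.1, 0.1]
ft_force: [-8.3, 1.7, 19.5]
finger_gap: 0.0
```

Pressed. Round key last.

```bash
python3 -m pendant '[0,0,12,0,0,0,0,20,0,0,9,18,12,0,0,16,30,0,0,0,17,30,0,0,0,14,27,0,0,0,5,9,0,0,0,0,0,0,0,0,0,0,0,0,0,0,0,0,0,0]'
```

```text
time: 53.87
tool_pos: [695.8, 34.0, 87.9]
tcp_rot: [-178.8, -0.5, -0.1]
ft_force: [0.5, -0.6, 0.5]
finger_gap: 0.6
```

```bash
python3 -m pendant '[0,0,-12,0,0,0,0,-15,0,0,0,0,-8,0,0,0,0,0,0,0,0,0,0,0,0]'
```

```text
time: 54.28
tool_pos: [692.7, 28.4, 47.4]
tcp_rot: [-178.9, -0.3, -0.4]
ft_force: [-0.0, 0.3, -0.7]
finger_gap: 0.1
```

```bash
python3 -m pendant '[1.5,5,0,0,0,0,1,-2,0,0,0,0,-3,0,0,0,0,-3,0,0]';python3 -m pendant '[0,0,-2,0,0,0,0,-1.5,0,0]'
```

```text
time: 54.62
tool_pos: [694.2, 34.1, 39.0]
tcp_rot: [-178.9, -0.3, -0.4]
ft_force: [-2.4, -0.7, 3.8]
finger_gap: -0.2
time: 54.78
tool_pos: [694.3, 34.0, 36.1]
tcp_rot: [-178.9, -0.3, -0.4]
ft_force: [-3.5, -1.5, 9.8]
finger_gap: -0.2
```

```bash
python3 -m pendant '[0,0,12,0,0,0,0,25,0,0,0,0,35,0,0,-20,0,35,0,0,-35,0,25,0,0,-35,0,0,0,0,-35,0,0,0,0,-20,0,0,0,0,0,0,0,0,0,0,0,0,0,0,0,0,0,0,0]'
python3 - <<'E'
from h import *
st()
s=snap('top','t40',None,1.5); 
print('pan');comps(s,20,40,50,(477,329),92);print('tray');comps(s,20,40,50,(485,-334),92)
print('gauge');comps(s,60,108,20,(670,-245),40); print('mug/spool');comps(s,57,120,20,(669,258),60);comps(s,57,120,20,(799,53),50)
s=snap('side','s40',None,1.5); print('keys side');comps(s,37,48,20,(662,-26),110)
E
```

```text
time: 55.7
tool_pos: [546.7, 35.2, 180.2]
tcp_rot: [-178.8, -1.0, -0.4]
ft_force: [-0.3, -0.4, -0.2]
finger_gap: -0.2
time 55.7
tool_pos [546.67  35.2  180.17]
tcp_rot [-178.83   -1.02   -0.36]
ft_force [-0.29 -0.43 -0.2 ]
finger_gap -0.16
pan
[133. 216.] 185 mean [529.5 325.6  33.8] rect [530.2 327. ] [37.5 35.2] 88.7
[133. 235.] 186 mean [477.4 325.4  34.1] rect [478.5 327.1] [37.4 36. ] 88.3
[132. 254.] 204 mean [424.1 326.1  33.7] rect [424.  327.3] [36.6 35.4] 88.9
tray
[370. 226.] 174 mean [ 485.8 -331.9   33.3] rect [ 486.2 -332.8] [37.5 36.3] 80.9
gauge
[339. 157.] 148 mean [ 669.1 -243.3   93.2] rect [ 672.3 -245.7] [25.7 26.3] 65.9
mug/spool
[155. 165.] 319 mean [662.9 257.3  76.7] rect [670.  258.9] [93.6 70.9] 31.0
[229. 116.] 467 mean [799.3  52.9  70.9] rect [799.   53.2] [67.3 67.3] 89.3
keys side
[283. 166.] 85 mean [690.2  35.8  40.7] rect [691.9  36.3] [32.3 29.8] 50.2
[268. 174.] 58 mean [638.3  36.7  40.8] rect [638.8  37.2] [22.  24.1] 82.4
[305. 189.] 208 mean [678.3 -63.9  41. ] rect [679. -63.] [82.5 23. ] 83.7
[280. 188.] 63 mean [631.1 -22.6  40.7] rect [631.9 -21.8] [23.  22.4] 76.6
[293. 202.] 67 mean [624.1 -82.7  40.9] rect [624.3 -81.5] [22.  21.5] 85.9
```

View pics/s40.png

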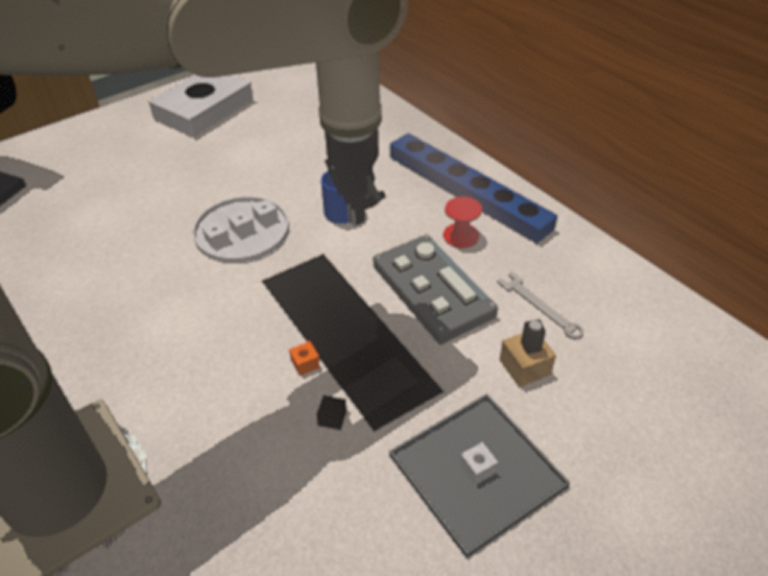

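The final view shows everything in place: pan with three blocks at (240,225), tray with one at (480,459), gauge home at (533,340) and all keys up. The mug, spool and spanner have not moved. Handing in.

```bash
python3 -m pendant '[0,0,0,0,0,0,0,0,0,0,0,0,0,0,0,0,0,0,0,0]'; python3 -c "
from h import *
print(job.hand_in())"
```

```text
time: 56.13
tool_pos: [549.0, 35.0, 178.8]
tcp_rot: [-178.8, -0.9, -0.4]
ft_force: [-0.7, -0.2, -0.2]
finger_gap: 0.6
the job is handed in; nothing more can be done
None
```

The job is done and handed in at about 56 s; no verdict was reported.

- **Opening keys:** I pressed round, right square and left square, each to 5.4–6 mm of its 6 mm travel.
- **Gauge trials, left to right:** In blocks 1, 2 and 3 the pin stopped at the mouth, within about 1 mm of the bore axis, so they went in the round pan. In block 4 it went in about 16 mm without force, so that block went in the square tray.
- **Gauge:** It went back into its stand before any block was moved. Its top read 100.5 mm, the same as at the start.
- **Closing keys:** I pressed the bar, right square and round keys, each fully down. I never went down over the middle key.

**Last checks:**
- All four blocks lie flat, with their tops at about 33–34 mm, which is the tray and pan floor plus the block height.
- The gauge is upright and home.
- All five keys are back up.
- The mug and spool measure where they were at the start; the spanner and the orange and black look-alikes I judged only by eye, and they look unmoved.
- I saw no block knocked aside.

**Disagreements:** The top and wrist cameras differed by about 2 mm, so I aligned the pin using the wrist camera alone. The tool's tilt crept up to about 5°; a half turn of the hand reversed it, and it was about 1° at the end. The largest force I read was about 26 N at the wrist, when a key bottomed out.

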